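# Free the jammed reagent bottle and stand it on the balance

## Task

A stoppered square amber reagent bottle has toppled in the wash-up bin, its bottom end stuck under the bin's covered corner and the specimen jar standing against its neck. First take the jar out of the bin and stand it upright on the bench, then work the bottle out of the corner, and stand it gently upright, stopper up, in the middle of the balance pan. Do not topple the jar, and leave the dish, the flask and the measuring cylinder where they are.

Things in the scene. Friction and masses are not known exactly. Their poses are not given: they have to be found in the camera images.
- bin: White open bin, fixed to the bench, 265 x 265 mm outside, 68 mm high, walls and floor 5 mm thick. Origin: centre of its underside, z up, x and y along its sides. Its +x +y corner is roofed by a grey triangular plate and points roughly away from the robot. The bin stands on the left or on the right of the bench.
- roof_edge (a point): Middle of the free edge of the grey plate that roofs one bin corner, at the plate's underside, 64.5 mm above the bench; the plate is 6 mm thick. The edge runs square to the bin's diagonal, 95 mm from the inner corner. Things under the plate cannot be lifted; they must first be drawn towards the bin's centre.
- bin_corner (a point): The inner corner of the bin under the grey plate, at the bin's floor (5 mm above the bench).
- bottle_center (a point): Centre of the amber bottle, on its axis, half its length: 150 mm long, about 350 g. Own x runs from bottom to stopper: square body 54 x 54 mm from -75 (bottom) to +18 mm, shoulder to +32, neck 26 mm in diameter to +58, stopper 36 mm in diameter to +75. Starts lying on a flat, axis 32 mm above the bench, the bottom about 50 mm under the plate: draw it out along its length, about 60 mm.
- jar_center (a point): Clear specimen jar with brown contents, upright in the bin close to the bottle's stopper; 116 mm high, about 300 g. This point: its axis, 58 mm above its bottom; own z up. Body 60 mm in diameter up to 66 mm, neck 32 mm in diameter from 82 to 102 mm, fixed flat stopper 40 mm in diameter from 104 to 116 mm above the bottom, by which it can be lifted from above.
- dish_center (a point): Low white porcelain dish, 64 mm wide, 28 mm high, standing in a side corner of the bin; this point is its centre, 14 mm above its bottom. Leave it alone.
- pan (a point): Centre of the top of the balance pan, a round steel plate 130 mm in diameter, its top 72 mm above the bench. The white balance under it is fixed, 190 mm wide (along y), 60 mm high, from -160 mm (display end, to the robot) to +100 mm along x, seen from this point and in its axes. It stands on the side of the bench opposite to the bin.
- flask_center (a point): Clear conical flask, 130 mm high, 76 mm wide at the foot, standing on the bench between bin and balance, towards the far side; this point is its centre, 65 mm above the bench. Leave it alone.
- cylinder_center (a point): Clear measuring cylinder, 180 mm high, foot 68 mm wide, tube 34 mm, standing on the bench just beyond the balance; this point is its centre, 90 mm above the bench. Leave it alone.
Things that resemble listed ones, but are neither listed nor needed, are in the scene too. Of the things shaped like the part that bears bottle_center, the amber glass one is meant.

How it is judged:
By the outcome, as a careful person would: the job done as asked, in the order asked, and still so for the second after the job is handed in, with the robot touching nothing.
It also fails if it takes over 64 s, if anything falls off the work surface, if the arm or the gripper's body presses on something with over 40 N, if the wrist force passes 120 N, or if a joint passes its speed limit or range.

## Robot

A 6-joint arm with a two-finger parallel gripper is mounted at the origin on the work surface. World frame = base frame: x ahead of the robot, y to its left, z up, the work surface at z = 0. Lengths are in m, angles in rad, forces in N, time in s.
With the tool pointing down it reaches from about 0.225 to 0.875 m from the base axis. Payload 3.4 kg.
Tool frame: the origin (TCP) lies at the very end of the fingers, on their centre line; the grasp point (between the pads) lies 19 mm behind it; z points along the fingers, y is the direction in which the jaws open and shut (so a half turn about z gives the same grasp; the last joint's range is limited). The gripper opens to 85 mm and grips with 20 to 120 N. Pads are 22 mm wide; open, the fingers measure 114 mm over their backs; the gripper's body (76 mm by 85 mm) begins 54 mm behind the grasp point. The pads swing forward as they close: fully open they stand 13 mm farther back than shut.
Start: joints at [-1.455, 0.276, 1.505, -0, 1.361, -0.121], TCP at [0.135, -0.559, 0.231] pointing down, gripper open.
Joint ranges: [-2.89, 2.89], [-0.75, 2.08], [0.22, 2.7], [-1.18, 4.32], [0.11, 2.71], [-2.7, 2.7]. Speed limits (rad/s): [2.57, 2.57, 3.14, 3.14, 3.14, 3.14].

## Interface

Orientations are given as a unit quaternion [w, x, y, z].
In Python, from rig import manip, eyes gives the robot as it stands. The module is installed in compiled form; this text tells all that it offers.
- The arm moves only by the tool servo_tool, never from a script. Its argument "deltas" is one flat list of numbers, 6 for each row, row after row: the shift along the tool's x, y, z in cm, then the turn, a rotation vector about the tool's x, y, z in degrees. A call has 1 to 20 rows; each row shifts and turns the pose as measured when the row begins, along the tool's axes as they then stand; what a row does not reach is not made up. A row lasts 1/10 s, in which the tool goes at most 50 mm and 8.59 degrees, less where a joint would pass 70% of its speed; a pose out of reach is approached as far as the arm can. A call with a gripper value outside its range is refused whole. "jaw" is the finger opening in cm, from 0 to 8.54, set as the call begins (left out, the last holds). The fingers move at their own pace and stop on an object; "grip_force" is the grip in N (left out, the last holds). Time passes only in rows, so rows that do not move let the fingers close. It gives the time, the measured TCP pose, the force and the opening at its end, in the units of the state.
- manip.get_state(): the state, without advancing time (a new reading comes with each control period).
- eyes.get_image(name): name is "scene" or "top" or "wrist"; returns (picture, depth): 400x640x3 uint8, red, green, blue; 400x640 float32, m along the optical axis (not along the pixel's ray), 0 where there is no reading.
- eyes.get_calibration(name): a dict with "camera_matrix" (3x3 intrinsics, pixels), "distortion" ([k1, k2, p1, p2, k3] as OpenCV has them; the pictures are not rectified), "rvec" (rotation vector, rad) and "tvec" (3), from world to camera coordinates, as OpenCV has them. Camera axes: x right, y down, z forward; pixel columns grow to the right and rows downward; lengths in m; the calibration is good to about 2 mm. A picture is of the moment at which its call begins: read the wrist's pose just before it. get_calibration takes no time and is no camera call; for the wrist camera it gives the pose at the moment of the call.
- manip.sign_off(): hands the job in, once; it reports no verdict.
The state is a dict: "clock": time; "qpos": joint angles; "qd": joint speeds; "effort": joint torques, N m; "position": TCP position; "ee_rot": TCP orientation; "contact_force": force on the tool from outside, world axes, zero at the start; "moment": the same for the moment, N m; "width": finger opening in m.
Only numpy, scipy, OpenCV 4.12 (cv2) and the standard library are available. Lean on these libraries where they do the work, as an engineer would, in place of code of your own. Each camera call takes 0.05 s, during which the arm holds its last target.

## Working session

There is one attempt and no reset: what is moved stays moved. The work goes in short steps, Python scripts to look and compute and a tool call to move; the robot and the scene stay as the last step left them, time stands still between calls to the robot, and variables do not carry over. Pictures are saved under pics/ and viewed, and the job is handed in when it is done.

Besides the shell and the picture viewer there is one more tool, called after "Emit:" by a JSON object that holds its "api" and its "payload", one argument or row to a line. servo_tool: Moves the arm, as the interface text tells. Its arguments: {"type":"object","properties":{"deltas":{"type":"array","items":{"type":"number"}},"jaw":{"type":"number"},"grip_force":{"type":"number"}},"required":["deltas"]}

```bash
mkdir -p pics
cat > h.py <<'E'
import numpy as np, cv2, json
from rig import manip, eyes
def snap(n, fn):
    im,d=eyes.get_image(n); c=eyes.get_calibration(n)
    cv2.imwrite(f'pics/{fn}.png',im[:,:,::-1]); np.savez(f'pics/{fn}.npz',im=im,d=d,K=c['camera_matrix'],D=c['distortion'],r=c['rvec'],t=c['tvec'])
def load(fn): return np.load(f'pics/{fn}.npz')
def rays(o,uv):
    uv=np.array(uv,float).reshape(-1,1,2)
    n=cv2.undistortPoints(uv,o['K'],o['D']).reshape(-1,2)
    R=cv2.Rodrigues(o['r'])[0]; C=-R.T@o['t'].reshape(3)
    return C, np.c_[n,np.ones(len(n))]@R
def onz(o,uv,z):
    C,v=rays(o,uv); return C+v*((z-C[2])/v[:,2])[:,None]
def dep(o,uv):
    C,v=rays(o,uv); uv=np.array(uv,int).reshape(-1,2)
    return C+v*o['d'][uv[:,1],uv[:,0]][:,None]
def proj(o,P): return cv2.projectPoints(np.array(P,float).reshape(-1,3),o['r'],o['t'],o['K'],o['D'])[0].reshape(-1,2)
def st():
    s=manip.get_state(); print({k:np.round(s[k],3).tolist() for k in ['clock','qpos','position','ee_rot','contact_force','width']}); return s
E
python3 - <<'E'
from h import *
st()
for n in ['scene','top','wrist']: snap(n,n+'0')
for n in ['scene','top']:
    o=load(n+'0'); C,v=rays(o,[[320,200]]); print(n,C,v)
E
```

```text
{'clock': 0.0, 'qpos': [-1.455, 0.277, 1.506, -0.0, 1.361, -0.121], 'position': [0.135, -0.558, 0.23], 'ee_rot': [-0.001, 0.993, 0.118, -0.0], 'contact_force': [-0.271, 0.302, -0.259], 'width': 0.086}
scene [ 1.56679905 -0.34400705  1.04722668] [[-0.69598884  0.28053125 -0.66121646]]
top [0.41027585 0.0891542  1.37651192] [[ 0.06205608 -0.01555185 -0.9982018 ]]
```

View pics/scene0.png

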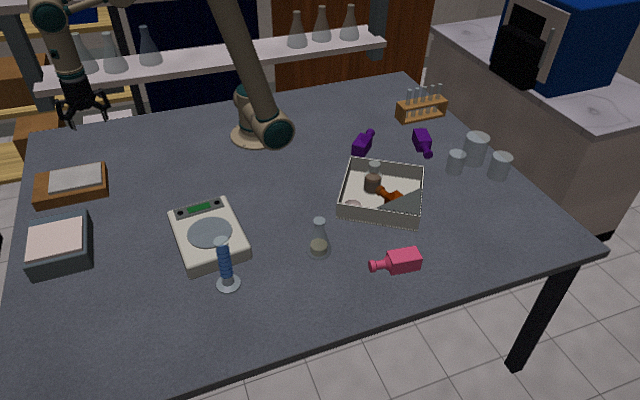

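View pics/top0.png

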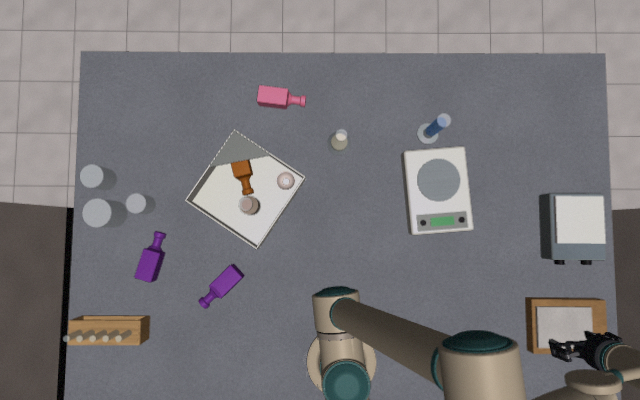

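View pics/wrist0.png

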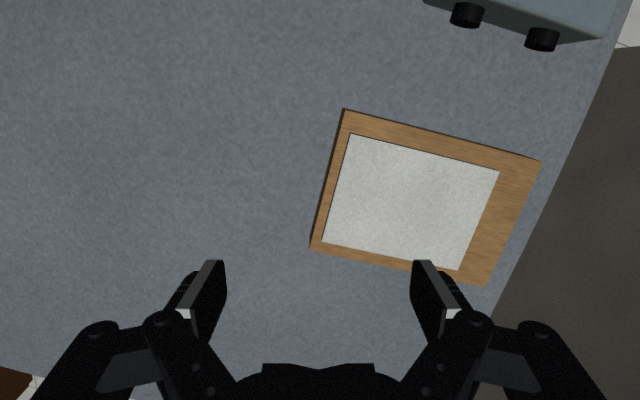

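Run:
```python
from h import *
o=load('top0'); im=o['im'][:,:,::-1]
cv2.imwrite('pics/topc.png',cv2.resize(im[115:260,170:350],None,fx=4.4,fy=4,interpolation=cv2.INTER_CUBIC))
cv2.imwrite('pics/topd.png',cv2.resize(im[100:245,330:510],None,fx=4,fy=4,interpolation=cv2.INTER_CUBIC))
o=load('scene0'); im=o['im'][:,:,::-1]
cv2.imwrite('pics/scc.png',cv2.resize(im[140:240,310:450],None,fx=5.5,fy=5.5,interpolation=cv2.INTER_CUBIC))
```

```text
(no output)
```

View pics/topc.png

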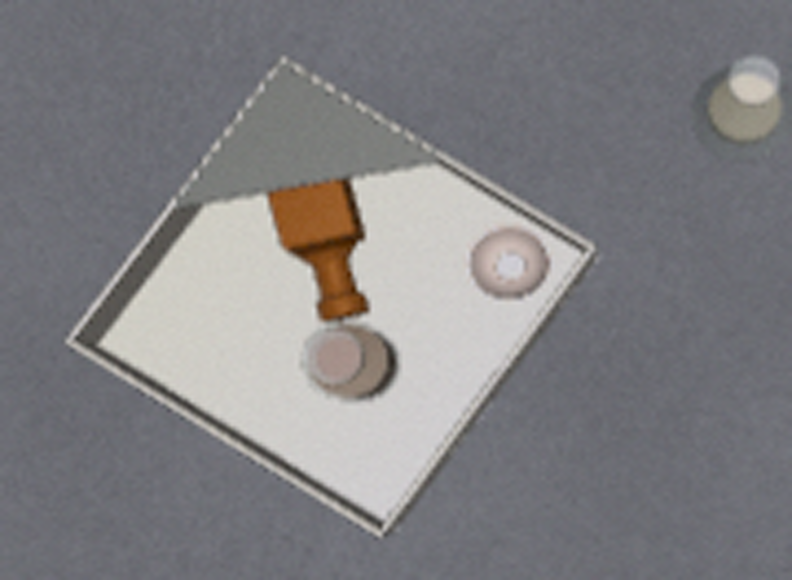

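View pics/topd.png

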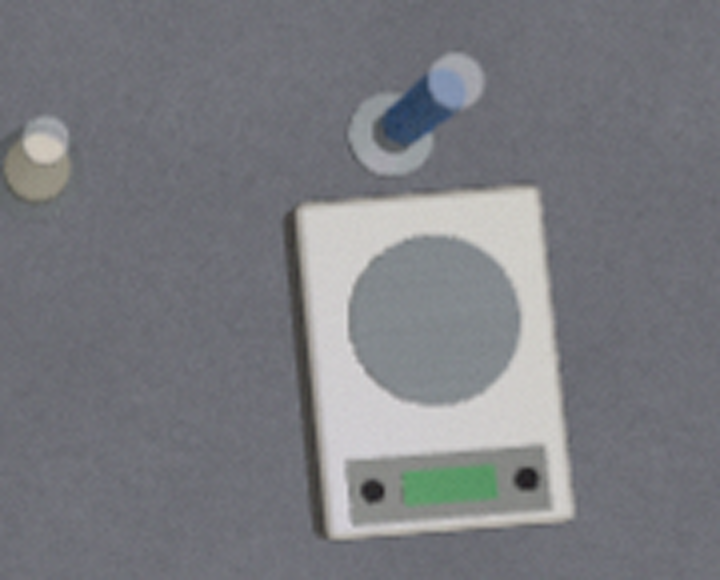

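View pics/scc.png

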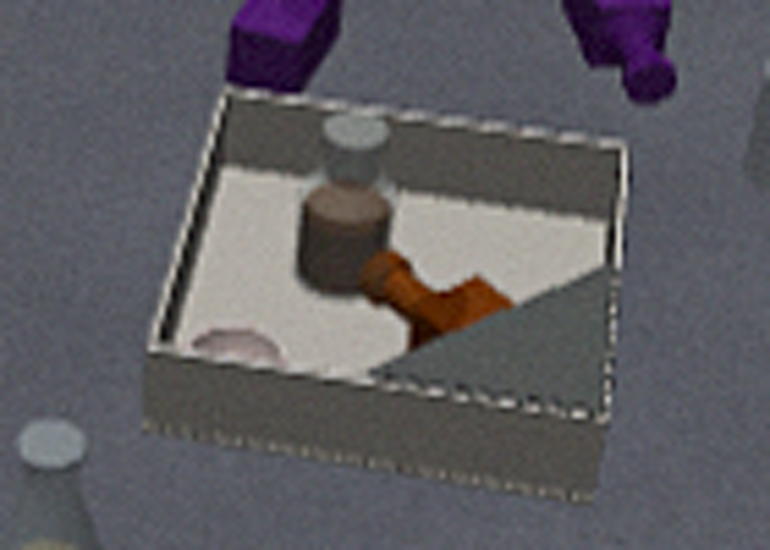

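Run:
```python
from h import *
o=load('top0')
c=lambda x,y:[x/4.4+170-.4,y/4+115-.4]
d=lambda x,y:[x/4+330-.4,y/4+100-.4]
np.set_printoptions(precision=4,suppress=True)
B=onz(o,[c(285,60),c(595,250),c(380,535),c(70,340)],.068); print('bin',B,B.mean(0)); 
print([np.linalg.norm(B[i]-B[(i+1)%4]) for i in range(4)])
print('jar stop',onz(o,[c(338,358)],.121),'jar body(contents top)',onz(o,[c(352,362)],.05))
print('dish',onz(o,[c(510,263)],.033))
print('bottle shoulder corners top edge z.059',onz(o,[c(285,247),c(355,237)],.059))
print('roof edge on bottle',onz(o,[c(270,190),c(350,178)],.0705))
print('neck sides z.032',onz(o,[c(317,262),c(355,255)],.032)); print('stopper end z.032',onz(o,[c(319,312),c(368,312)],.032))
print('pan',onz(o,[d(435,320)],.072),'edges',onz(o,[d(348,320),d(521,320),d(435,235),d(435,405)],.072))
print('bal',onz(o,[d(300,207),d(538,188),d(573,518),d(332,537)],.06))
print('flask',onz(o,[d(38,165)],.01),'cyl',onz(o,[d(391,134)],.01))
# depth points
u=np.mgrid[170:300:1,115:250:1].reshape(2,-1).T
P=dep(o,u); np.save('pics/P.npy',P)
im=o['im'].astype(int); 
m=(im[...,0]-im[...,2]>60)[u[:,1],u[:,0]]; Q=P[m]; print(Q.shape,Q.min(0),Q.max(0))
T=Q[Q[:,2]>.053]; print('amber top',T.mean(0),cv2.minAreaRect((T[:,:2]*1000).astype(np.float32)))
J=P[(P[:,2]>.11)&(P[:,2]<.14)]; print('jar top depth',len(J),J.mean(0),J.min(0),J.max(0))
for n in ['purple']:
    m2=(im[...,2]-im[...,1]>50)&(im[...,0]-im[...,1]>30); ys,xs=np.nonzero(m2); print(n, dep(o,np.c_[xs,ys]).min(0),dep(o,np.c_[xs,ys]).max(0))
```

```text
bin [[0.7055 0.3316 0.068 ]
 [0.5609 0.1152 0.068 ]
 [0.3452 0.2599 0.068 ]
 [0.4902 0.475  0.068 ]] [0.5255 0.2954 0.068 ]
[np.float64(0.2603589816692703), np.float64(0.25974804987931505), np.float64(0.25938705209498547), np.float64(0.2586529040769252)]
jar stop [[0.4751 0.2827 0.121 ]] jar body(contents top) [[0.4757 0.2839 0.05  ]]
dish [[0.5544 0.1759 0.033 ]]
bottle shoulder corners top edge z.059 [[0.5629 0.3306 0.059 ]
 [0.5709 0.2821 0.059 ]]
roof edge on bottle [[0.605  0.3396 0.0705]
 [0.6145 0.2846 0.0705]]
neck sides z.032 [[0.5544 0.3126 0.032 ]
 [0.5601 0.2858 0.032 ]]
stopper end z.032 [[0.5154 0.3105 0.032 ]
 [0.5156 0.2759 0.032 ]]
pan [[ 0.5553 -0.2876  0.072 ]] edges [[ 0.5549 -0.2222  0.072 ]
 [ 0.5557 -0.3521  0.072 ]
 [ 0.62   -0.2885  0.072 ]
 [ 0.4911 -0.2867  0.072 ]]
bal [[ 0.6429 -0.1894  0.06  ]
 [ 0.6585 -0.3709  0.06  ]
 [ 0.4073 -0.3924  0.06  ]
 [ 0.3916 -0.2112  0.06  ]]
flask [[0.6844 0.008  0.01  ]] cyl [[ 0.7108 -0.2727  0.01  ]]
(413, 3) [0.4103 0.0892 0.0314] [0.6143 0.3418 1.3765]
amber top [0.5862 0.3104 0.0687] ((499.6443176269531, 222.9561004638672), (315.68603515625, 62.45831298828125), 45.0689811706543)
jar top depth 150 [0.4754 0.2855 0.1202] [0.4579 0.2666 0.1115] [0.4929 0.3051 0.1269]
purple [ 0.1651  0.0892 -0.0043] [0.4103 0.6479 1.3765]
```

Emit:
{"api": "servo_tool", "payload": {
  "deltas": [2.75,-3.85,0,0,0,0,2.75,-3.85,0,0,0,0,2.75,-3.85,0,0,0,0,2.75,-3.85,0,0,0,0,2.75,-3.85,0,0,0,0,2.75,-3.85,0,0,0,0,2.75,-3.85,0,0,0,0,2.75,-3.85,0,0,0,0,2.75,-3.85,0,0,0,0,2.75,-3.85,0,0,0,0,2.75,-3.85,0,0,0,0,2.75,-3.85,0,0,0,0,2.75,-3.85,0,0,0,0,2.75,-3.85,0,0,0,0,2.75,-3.85,0,0,0,0],
  "jaw": 8.5
}}

```text
clock: 1.65
position: [0.4081, 0.1182, 0.2287]
ee_rot: [0.001, 0.994, 0.111, 0.003]
contact_force: [0.9, -1.2, -0.2]
width: 0.0854
```

Run:
```python
from h import *
s=st(); snap('wrist','w1')
o=load('w1');C,v=rays(o,[[320,200]]); print(C,v)
```

```text
{'clock': 1.65, 'qpos': [0.119, 0.044, 1.802, -0.001, 1.289, 1.467], 'position': [0.408, 0.118, 0.229], 'ee_rot': [0.001, 0.994, 0.111, 0.003], 'contact_force': [0.886, -1.186, -0.217], 'width': 0.085}
[0.49074384 0.14111747 0.37200219] [[-0.3137604  -0.07377696 -0.94672367]]
```

View pics/w1.png

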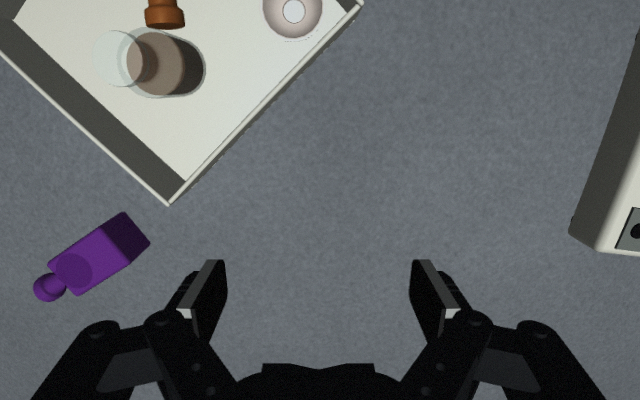

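Run:
```python
from h import *
np.set_printoptions(precision=4,suppress=True)
o=load('w1')
print(onz(o,[[119,58]],.121), 'stopper end',onz(o,[[166,22]],.032),'dish',onz(o,[[293,10]],.033),'bincorner',onz(o,[[169,204]],.068))
s=manip.get_state(); print(np.round(s['position'],4),s['clock'])
```

```text
[[0.4813 0.2906 0.121 ]] stopper end [[0.5203 0.2998 0.032 ]] dish [[0.5557 0.1821 0.033 ]] bincorner [[0.3514 0.2639 0.068 ]]
[0.4113 0.1256 0.2289] 1.7
```

Emit:
{"api": "servo_tool", "payload": {
  "deltas": [2.4,-3.4,0,0,0,0,2.4,-3.4,0,0,0,0,2.4,-3.4,0,0,0,0,1.5,-2.2,0,0,0,0,0,0,0,0,0,0,0,0,0,0,0,0]
}}

```text
clock: 2.3
position: [0.4678, 0.2725, 0.2279]
ee_rot: [-0.002, 0.993, 0.117, 0.004]
contact_force: [0.3, -0.6, -0.4]
width: 0.085
```

Run:
```python
from h import *
s=st(); snap('wrist','w2')
```

```text
{'clock': 2.3, 'qpos': [0.397, 0.222, 1.588, 0.003, 1.322, 1.732], 'position': [0.468, 0.273, 0.228], 'ee_rot': [-0.002, 0.993, 0.117, 0.004], 'contact_force': [0.257, -0.565, -0.399], 'width': 0.085}
```

View pics/w2.png

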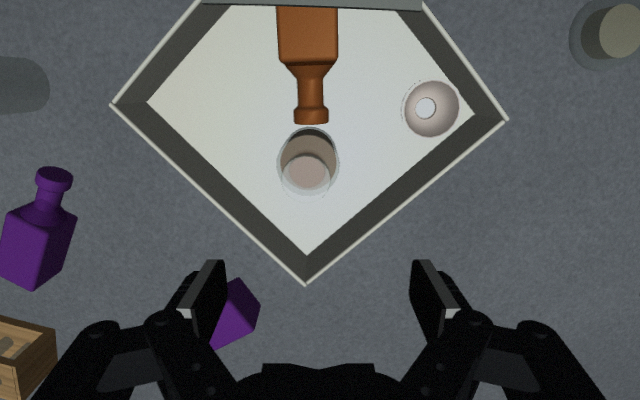

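Run:
```python
from h import *
np.set_printoptions(precision=4,suppress=True)
o=load('w2')
print('jar',onz(o,[[306,172]],.121),'base', onz(o,[[308,163]],.005+.03))
print('stopper end',onz(o,[[295,123],[328,122]],.032),'neck',onz(o,[[301,85],[326,85]],.032))
print('body top edge',onz(o,[[281,61],[336,61],[277,6],[338,6]],.059))
print('roof',onz(o,[[200,2],[425,9]],.0705))
print('bin rim',onz(o,[[305,286],[508,120],[111,104]],.068)); print('dish',onz(o,[[431,109]],.033))
s=manip.get_state()
t=np.array([.4765,.2845,.094])-s['position']
from scipy.spatial.transform import Rotation as R
q=s['ee_rot'];M=R.from_quat([q[1],q[2],q[3],q[0]]).as_matrix(); print(M); print(t@M*100)
```

```text
jar [[0.4842 0.2843 0.121 ]] base [[0.4723 0.2828 0.035 ]]
stopper end [[0.5092 0.305  0.032 ]
 [0.518  0.2725 0.032 ]] neck [[0.5468 0.3072 0.032 ]
 [0.5526 0.2831 0.032 ]]
body top edge [[0.5629 0.3276 0.059 ]
 [0.5743 0.2798 0.059 ]
 [0.6061 0.3402 0.059 ]
 [0.6181 0.2892 0.059 ]]
roof [[0.5931 0.4017 0.0705]
 [0.6311 0.2183 0.0705]]
bin rim [[0.3471 0.2564 0.068 ]
 [0.5632 0.1128 0.068 ]
 [0.4922 0.4728 0.068 ]]
dish [[0.5555 0.1746 0.033 ]]
[[ 0.9726  0.2325  0.0073]
 [ 0.2325 -0.9726  0.0063]
 [ 0.0086 -0.0044 -1.    ]]
[ 1.0115 -0.9227 13.4054]
```

Emit:
{"api": "servo_tool", "payload": {
  "deltas": [0.6,-0.4,3,0,0,0,0.6,-0.5,4,0,0,0,0,0,3.5,0,0,0,0,0,0.5,0,0,0,0,0,0,0,0,0]
}}

```text
clock: 2.85
position: [0.4788, 0.2785, 0.1186]
ee_rot: [-0.002, 0.993, 0.114, 0.006]
contact_force: [-0.3, 0.5, 1.0]
width: 0.0849
```

Run:
```python
from h import *
s=st(); snap('wrist','w3')
```

```text
{'clock': 2.85, 'qpos': [0.401, 0.325, 1.734, 0.001, 1.07, 1.743], 'position': [0.479, 0.279, 0.119], 'ee_rot': [-0.002, 0.993, 0.114, 0.006], 'contact_force': [-0.337, 0.479, 1.009], 'width': 0.085}
```

View pics/w3.png

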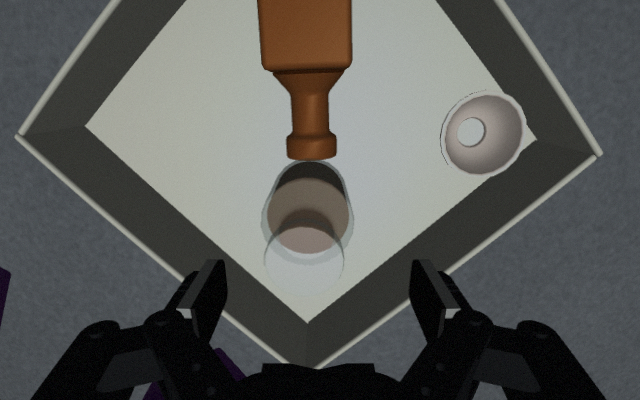

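Run:
```python
from h import *
np.set_printoptions(precision=4,suppress=True)
o=load('w3')
print('jar',onz(o,[[304,262],[264,262],[344,262]],.121), proj(o,[[.4788,.2785,.119]]))
print('stopper end',onz(o,[[287,157],[337,157]],.032),onz(o,[[292,90],[330,90]],.032),onz(o,[[265,70],[350,66]],.059))
```

```text
jar [[0.4785 0.2833 0.121 ]
 [0.474  0.3024 0.121 ]
 [0.483  0.2643 0.121 ]] [[313.8561 261.4928]]
stopper end [[0.5083 0.3062 0.032 ]
 [0.5164 0.2714 0.032 ]] [[0.5541 0.3121 0.032 ]
 [0.5598 0.2872 0.032 ]] [[0.5621 0.3279 0.059 ]
 [0.5754 0.2798 0.059 ]]
```

Emit:
{"api": "servo_tool", "payload": {
  "deltas": [0.1,-0.5,1.3,0,0,0,0,0,1.0,0,0,0,0,0,0,0,0,0]
}}

```text
clock: 3.2
position: [0.4815, 0.2844, 0.0989]
ee_rot: [-0.003, 0.993, 0.113, 0.01]
contact_force: [0.5, 0.0, -0.5]
width: 0.085
```

Emit:
{"api": "servo_tool", "payload": {
  "deltas": [0,0,0,0,0,0,0,0,0,0,0,0,0,0,0,0,0,0,0,0,0,0,0,0,0,0,0,0,0,0],
  "jaw": 3.0,
  "grip_force": 40
}}

```text
clock: 3.7
position: [0.4823, 0.2852, 0.1003]
ee_rot: [-0.004, 0.993, 0.114, 0.012]
contact_force: [0.0, -0.1, -2.4]
width: 0.038
```

Emit:
{"api": "servo_tool", "payload": {
  "deltas": [0,0,-1,0,0,0,0,0,-2.5,0,0,0,0,0,-3,0,0,0,0,0,-3,0,0,0,0,0,-1.5,0,0,0,0,0,0,0,0,0]
}}

```text
clock: 4.3
position: [0.4775, 0.2828, 0.2139]
ee_rot: [-0.003, 0.993, 0.114, 0.008]
contact_force: [0.3, 1.2, -3.1]
width: 0.0379
```

```bash
cat >> h.py <<'E'
from scipy.spatial.transform import Rotation as Rot
def tgt(p,M=None):
    s=manip.get_state();q=s['ee_rot'];A=Rot.from_quat([q[1],q[2],q[3],q[0]]).as_matrix()
    print('shift cm',np.round((np.array(p)-s['position'])@A*100,2)); print(np.round(A,3).tolist())
    if M is not None: print('turn deg',np.round(np.degrees(Rot.from_matrix(A.T@M).as_rotvec()),2))
def down(yaw):
    c,s_=np.cos(yaw),np.sin(yaw); return np.array([[c,s_,0],[s_,-c,0],[0,0,-1.]])
E
python3 - <<'E'
from h import *
s=st(); snap('wrist','w4'); tgt([.36,.02,s['position'][2]],down(.237))
E
```

```text
{'clock': 4.3, 'qpos': [0.409, 0.247, 1.59, 0.0, 1.287, 1.752], 'position': [0.478, 0.283, 0.214], 'ee_rot': [-0.003, 0.993, 0.114, 0.008], 'contact_force': [0.343, 1.247, -3.139], 'width': 0.038}
shift cm [-17.35  22.93  -0.44]
[[0.974, 0.226, 0.015], [0.226, -0.974, 0.006], [0.016, -0.003, -1.0]]
turn deg [-0.16 -0.91 -0.51]
```

View pics/w4.png

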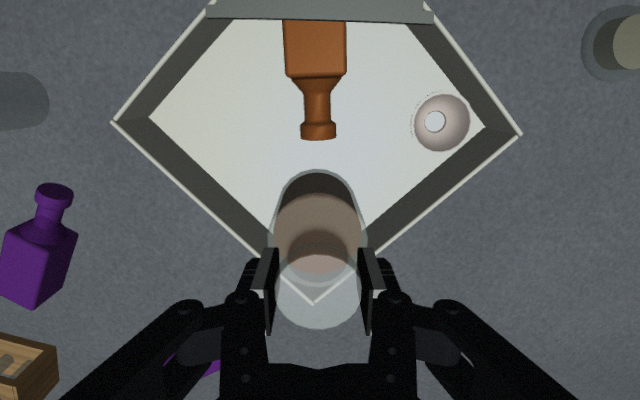

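Emit:
{"api": "servo_tool", "payload": {
  "deltas": [-1.5,2,0,0,0,0,-2.7,3.5,0,0,0,0,-2.9,3.8,0,0,-0.5,0,-2.9,3.8,0,0,-0.4,0,-2.9,3.8,0,0,0,0,-2.7,3.5,0,0,0,0,-1.3,1.8,0,0,0,0,0,0,0,0,0,0,0,0,0,0,0,0]
}}

```text
clock: 5.25
position: [0.3517, 0.0206, 0.2]
ee_rot: [-0.002, 0.993, 0.115, -0.009]
contact_force: [0.1, 0.1, -2.2]
width: 0.0383
```

Run:
```python
from h import *
s=st(); tgt([.355,.02,.0955],down(.237))
```

```text
{'clock': 5.25, 'qpos': [-0.138, -0.035, 1.957, -0.002, 1.238, 1.202], 'position': [0.352, 0.021, 0.2], 'ee_rot': [-0.002, 0.993, 0.115, -0.009], 'contact_force': [0.066, 0.104, -2.246], 'width': 0.038}
shift cm [ 0.5   0.19 10.44]
[[0.973, 0.229, -0.019], [0.229, -0.973, 0.001], [-0.018, -0.005, -1.0]]
turn deg [-0.31  1.05 -0.34]
```

Emit:
{"api": "servo_tool", "payload": {
  "deltas": [0,0,2,0,1.1,0,0,0,3.5,0,1.0,0,0,0,2.5,0,0,0,0,0,0.8,0,0,0,0,0,0,0,0,0,0,0,0,0,0,0]
}}

```text
clock: 5.85
position: [0.355, 0.0254, 0.109]
ee_rot: [-0.005, 0.993, 0.118, 0.01]
contact_force: [0.2, -0.6, -2.9]
width: 0.0378
```

Run:
```python
from h import *
s=st(); tgt([.355,.02,.0955],down(.237))
```

```text
{'clock': 5.85, 'qpos': [-0.141, 0.052, 2.134, 0.019, 0.939, 1.183], 'position': [0.355, 0.025, 0.109], 'ee_rot': [-0.005, 0.993, 0.118, 0.01], 'contact_force': [0.171, -0.59, -2.936], 'width': 0.038}
shift cm [-0.16  0.54  1.35]
[[0.972, 0.234, 0.019], [0.234, -0.972, 0.013], [0.021, -0.008, -1.0]]
turn deg [-0.44 -1.23 -0.03]
```

Emit:
{"api": "servo_tool", "payload": {
  "deltas": [0,0,0.7,0,0,0,0,0,0.3,0,0,0,0,0,0.2,0,0,0,0,0,0.1,0,0,0,0,0,0,0,0,0]
}}

```text
clock: 6.35
position: [0.3587, 0.0256, 0.0977]
ee_rot: [-0.004, 0.993, 0.118, 0.014]
contact_force: [0.1, -0.2, -3.0]
width: 0.0378
```

Emit:
{"api": "servo_tool", "payload": {
  "deltas": [0,0,0.2,0,0,0,0,0,0.15,0,0,0,0,0,0,0,0,0]
}}

```text
clock: 6.65
position: [0.3603, 0.0258, 0.0954]
ee_rot: [-0.004, 0.993, 0.118, 0.015]
contact_force: [0.3, -0.5, -2.1]
width: 0.0379
```

Emit:
{"api": "servo_tool", "payload": {
  "deltas": [0,0,0.15,0,0,0,0,0,0,0,0,0]
}}

```text
clock: 6.85
position: [0.3623, 0.0261, 0.0955]
ee_rot: [-0.005, 0.993, 0.118, 0.018]
contact_force: [1.1, -0.3, -2.9]
width: 0.0379
```

Emit:
{"api": "servo_tool", "payload": {
  "deltas": [0,0,0.05,0,0,0,0,0,0,0,0,0,0,0,0,0,0,0,0,0,0,0,0,0],
  "jaw": 8.5
}}

```text
clock: 7.25
position: [0.3628, 0.0258, 0.095]
ee_rot: [-0.004, 0.993, 0.118, 0.018]
contact_force: [-0.5, -0.2, -0.9]
width: 0.0852
```

Run:
```python
from h import *
s=st(); snap('wrist','w5'); tgt([.36,.025,.2],down(.237))
```

```text
{'clock': 7.25, 'qpos': [-0.139, 0.076, 2.154, 0.022, 0.879, 1.183], 'position': [0.363, 0.026, 0.095], 'ee_rot': [-0.004, 0.993, 0.118, 0.018], 'contact_force': [-0.477, -0.238, -0.935], 'width': 0.085}
shift cm [  0.1   -0.03 -10.51]
[[0.972, 0.234, 0.035], [0.233, -0.972, 0.012], [0.037, -0.004, -0.999]]
turn deg [-0.23 -2.11 -0.07]
```

View pics/w5.png

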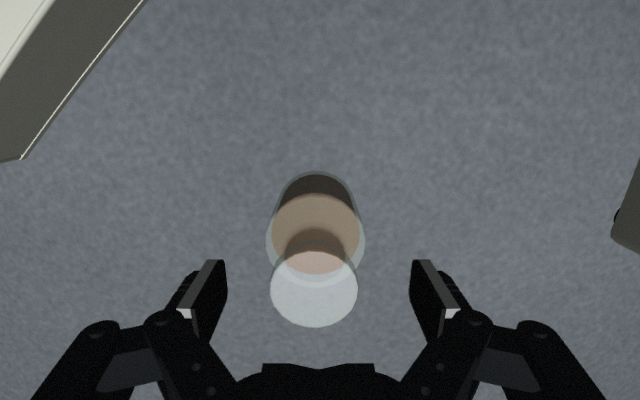

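Run:
```python
from h import *
from scipy.optimize import least_squares
D=[([-1.455,.277,1.506,0,1.361,-.121],[.135,-.558,.23],[-.001,.993,.118,0]),
([.119,.044,1.802,-.001,1.289,1.467],[.4081,.1182,.2287],[.001,.994,.111,.003]),
([.397,.222,1.588,.003,1.322,1.732],[.4678,.2725,.2279],[-.002,.993,.117,.004]),
([.401,.325,1.734,.001,1.07,1.743],[.4788,.2785,.1186],[-.002,.993,.114,.006]),
([.409,.247,1.59,0,1.287,1.752],[.4775,.2828,.2139],[-.003,.993,.114,.008]),
([-.138,-.035,1.957,-.002,1.238,1.202],[.3517,.0206,.2],[-.002,.993,.115,-.009]),
([-.141,.052,2.134,.019,.939,1.183],[.355,.0254,.109],[-.005,.993,.118,.01]),
([-.139,.076,2.154,.022,.879,1.183],[.3628,.0258,.095],[-.004,.993,.118,.018])]
def Rz(a):return Rot.from_euler('z',a).as_matrix()
def Ry(a):return Rot.from_euler('y',a).as_matrix()
def fk(q,p,sg=1):
    d,a1,h,a2,a3,e,L=p
    T=Rz(q[0])@Ry(q[1]); x=Rz(q[0])@np.array([a1,d,h])+T@np.array([0,0,a2])
    T=T@Ry(q[2]); x=x+T@np.array([e,0,a3]); T=T@Rz(sg*q[3])@Ry(q[4]); x=x+T@np.array([0,0,L]); T=T@Rz(sg*q[5])
    return x,T
def res(p):return np.concatenate([fk(q,p)[0]-x for q,x,_ in D])
r=least_squares(res,[.07,0,.3,.4,.4,0,.2]); print(np.round(r.x,4),np.abs(r.fun).max())
for q,x,o in D[:2]+D[-2:]:
  for sg in (1,-1):
    T=fk(q,r.x,sg)[1]; A=Rot.from_quat([o[1],o[2],o[3],o[0]]).as_matrix(); print(sg,np.round(Rot.from_matrix(T.T@A).as_rotvec(),3))
np.linalg.svd(r.jac)[1]
print(np.linalg.svd(r.jac)[1])
```

```text
[0.0694 0.0009 0.1446 0.6295 0.42   0.0605 0.3724] 0.0003968395446078965
1 [-0.    -0.     1.571]
-1 [-0.    -0.     1.329]
1 [-0.000e+00 -1.000e-03  1.571e+00]
-1 [-0.003  0.002 -1.778]
1 [-0.00e+00 -1.00e-03  1.57e+00]
-1 [ 0.027 -0.027 -2.325]
1 [-0.    -0.     1.569]
-1 [ 0.03 -0.03 -2.32]
[5.62245528 3.99913512 2.82844322 0.47633139 0.33146001 0.23985235
 0.02318136]
```

```bash
cat > kin.py <<'E'
from h import *
from scipy.optimize import least_squares
P=[0.0694,0.0009,0.1446,0.6295,0.42,0.0605,0.3724]
lo=np.array([-2.89,-.75,.22,-1.18,.11,-2.7]);hi=np.array([2.89,2.08,2.7,4.32,2.71,2.7])
def Rz(a):return Rot.from_euler('z',a).as_matrix()
def Ry(a):return Rot.from_euler('y',a).as_matrix()
def fk(q,p=P):
    d,a1,h,a2,a3,e,L=p
    T=Rz(q[0])@Ry(q[1]); x=Rz(q[0])@np.array([a1,d,h])+T@np.array([0,0,a2])
    T=T@Ry(q[2]); x=x+T@np.array([e,0,a3]); T=T@Rz(q[3])@Ry(q[4]); x=x+T@np.array([0,0,L]); T=T@Rz(q[5]+np.pi/2)
    return x,T
def elbow(q):
    d,a1,h,a2,a3,e,L=P
    T=Rz(q[0])@Ry(q[1]); x=Rz(q[0])@np.array([a1,d,h])+T@np.array([0,0,a2]); 
    T=T@Ry(q[2]); return x, x+T@np.array([e,0,a3])
def ik(x,M,q0):
    def f(q):
        y,T=fk(q); return np.r_[(y-x)*5,Rot.from_matrix(T.T@M).as_rotvec()]
    r=least_squares(f,np.clip(q0,lo+1e-3,hi-1e-3),bounds=(lo,hi)); return r.x,np.abs(r.fun).max()
def toolM(z,y):
    z=np.array(z)/np.linalg.norm(z); y=np.array(y)/np.linalg.norm(y); return np.c_[np.cross(y,z),y,z]
def iks(x,M,n=30,seed=0):
    rng=np.random.default_rng(seed); out=[]
    for i in range(n):
        q,e=ik(x,M,lo+(hi-lo)*rng.random(6))
        if e<2e-3 and not any(np.abs(q-o).max()<.05 for o in out): out.append(q)
    return out
E
python3 - <<'E'
from kin import *
np.set_printoptions(precision=2,suppress=True)
ya=.24; a=np.array([np.cos(ya),np.sin(ya),0]); lat=np.array([np.sin(ya),-np.cos(ya),0])
for th in (0,20,30,45):
    t=np.radians(th); z=a*np.sin(t)+np.array([0,0,-np.cos(t)])
    g=np.array([.518,.291,.032]); x=g+.019*z
    for sgn in (1,-1):
        for q in iks(x,toolM(z,sgn*lat),12): print('grasp',th,sgn,q,elbow(q)[1])
# final poses: grasp own +5 -> 80mm above pan
pan=np.array([.555,-.288,.072])
for th in (0,20,30,45):
    t=np.radians(th)
    for yaw in range(-180,180,30):
        b=np.array([np.cos(np.radians(yaw)),np.sin(np.radians(yaw)),0]); l=np.array([b[1],-b[0],0])
        z=b*np.cos(t)+np.array([0,0,-np.sin(t)]); x=pan+[0,0,.082]+.019*z
        # bottle upright: s=+z. 
        for sgn in (1,-1):
            for q in iks(x,toolM(z,sgn*l),6): print('final',th,yaw,sgn,q,elbow(q)[1])
E
```

```text
grasp 0 1 [ 0.39  0.5   1.75 -0.    0.89  1.73] [0.52 0.29 0.39]
grasp 0 -1 [ 0.39  0.5   1.75 -0.    0.89 -1.42] [0.52 0.29 0.39]
grasp 20 1 [ 0.43  0.4   2.03 -0.19  0.37  1.93] [0.4  0.26 0.36]
grasp 20 -1 [ 0.43  0.4   2.03 -0.19  0.37 -1.21] [0.4  0.26 0.36]
grasp 30 -1 [ 0.46  0.4   2.17 -1.1   0.12 -0.28] [0.35 0.25 0.34]
grasp 45 1 [ 0.51  0.48  2.37  3.53  0.52 -1.72] [0.28 0.23 0.28]
grasp 45 -1 [0.51 0.48 2.37 3.53 0.52 1.42] [0.28 0.23 0.28]
final 0 -180 -1 [-0.38  1.2   0.77 -0.8   2.6   0.85] [ 0.91 -0.29  0.15]
final 0 -150 -1 [-0.21  1.08  1.1  -1.01  2.23  0.8 ] [ 0.86 -0.11  0.15]
final 0 -60 1 [-0.14  0.83  2.39  4.05  1.62 -1.51] [0.38 0.02 0.15]
final 0 -60 -1 [-0.14  0.83  2.39  4.05  1.62  1.64] [0.38 0.02 0.15]
final 0 -30 1 [-0.68  1.    2.68  2.96  2.1  -1.66] [ 0.25 -0.11  0.15]
final 0 -30 -1 [-0.68  1.    2.68  2.96  2.1   1.48] [ 0.25 -0.11  0.15]
final 0 0 1 [-1.16  0.86  2.46  1.98  1.64 -1.73] [ 0.2  -0.29  0.15]
final 0 0 -1 [-1.16  0.86  2.46  1.98  1.64  1.41] [ 0.2  -0.29  0.15]
final 0 30 1 [-1.21  0.82  2.03  1.41  1.62 -1.29] [ 0.25 -0.46  0.15
[... 3759 characters left out ...]
1.87  0.93  1.07 -0.53] [ 0.34 -0.41  0.4 ]
final 45 30 -1 [-1.01  0.41  1.87  0.93  1.07  2.61] [ 0.34 -0.41  0.4 ]
final 45 60 1 [-0.97  0.56  1.57  0.7   1.45 -0.69] [ 0.43 -0.5   0.4 ]
final 45 60 -1 [-0.97  0.56  1.57  0.7   1.45  2.45] [ 0.43 -0.5   0.4 ]
final 45 90 1 [-0.86  0.7   1.27  0.49  1.79 -0.91] [ 0.55 -0.54  0.4 ]
final 45 90 -1 [-0.86  0.7   1.27  0.49  1.79  2.23] [ 0.55 -0.54  0.4 ]
final 45 120 1 [-0.72  0.81  1.04  0.26  2.03 -1.22] [ 0.68 -0.5   0.4 ]
final 45 120 -1 [-0.72  0.81  1.04  0.26  2.03  1.92] [ 0.68 -0.5   0.4 ]
final 45 150 1 [-0.57  0.86  0.94 -0.04  2.13 -1.63] [ 0.77 -0.41  0.4 ]
final 45 150 -1 [-0.57  0.86  0.94 -0.04  2.13  1.52] [ 0.77 -0.41  0.4 ]
```

Emit:
{"api": "servo_tool", "payload": {
  "deltas": [0,0,-2,0,0,0,0,0,-4.5,0,0,0,0,0,-4.5,0,0,0,0,0,-3.5,0,0,0,2.5,-2,-1,0,0,0,3,-3.5,0,0,4,0,3,-3.5,0,0,4,0,3,-3.5,0,0,4,0,3,-3.5,0,0,4,0,3,-3.5,0,0,2,0,2,-2,0,0,0,0,0,0,0,0,0,0,0,0,0,0,0,0]
}}

```text
clock: 8.6
position: [0.4969, 0.2863, 0.2923]
ee_rot: [-0.023, 0.977, 0.114, 0.178]
contact_force: [-0.5, 0.3, -0.3]
width: 0.0852
```

Run:
```python
from kin import *
s=st(); snap('wrist','w6'); snap('scene','s6')
x,T=fk(s['qpos']); print(x-s['position'])
```

```text
{'clock': 8.6, 'qpos': [0.446, 0.065, 1.679, -0.081, 1.044, 1.814], 'position': [0.497, 0.286, 0.292], 'ee_rot': [-0.023, 0.977, 0.114, 0.178], 'contact_force': [-0.507, 0.303, -0.345], 'width': 0.085}
[0.00252002 0.00059041 0.00030308]
```

View pics/w6.png

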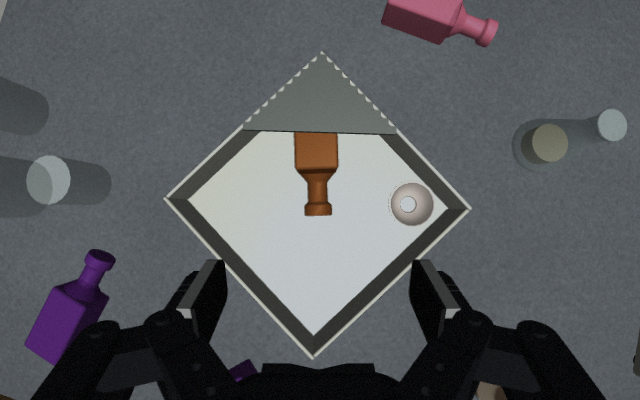

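View pics/s6.png

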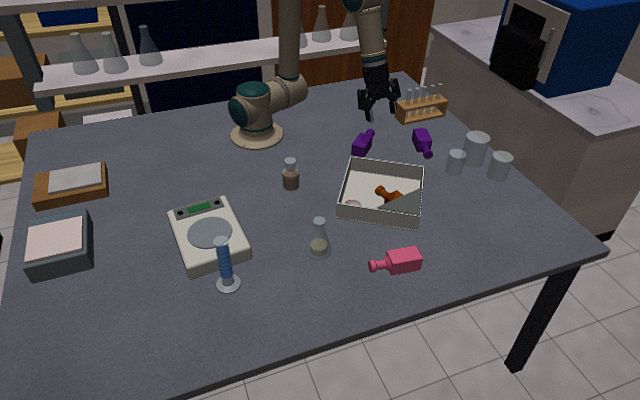

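Run:
```python
from kin import *
np.set_printoptions(precision=4,suppress=True)
o=load('w6')
print('end',onz(o,[[306,213],[331,213]],.032).mean(0),'neck',onz(o,[[309,190],[326,190]],.032).mean(0),onz(o,[[296,168],[337,168]],.059),onz(o,[[295,135],[338,135]],.059))
im=o['im'].astype(int); m=((im[...,0]-im[...,2]>50)).astype(np.uint8); m[:120]=0; m[225:]=0;m[:,:280]=0;m[:,350:]=0
ys,xs=np.nonzero(m)
print(xs.min(),xs.max(),ys.min(),ys.max())
for y in range(135,216,6):
    xx=xs[ys==y]; print(y,xx.min(),xx.max(),onz(o,[[(xx.min()+xx.max())/2,y]],.032 if y>170 else .059))
```

```text
end [0.5162 0.2892 0.032 ] neck [0.5449 0.2973 0.032 ] [[0.5637 0.3284 0.059 ]
 [0.5751 0.2798 0.059 ]] [[0.6029 0.3391 0.059 ]
 [0.6149 0.2879 0.059 ]]
295 337 132 214
135 295 336 [[0.6086 0.3146 0.059 ]]
141 295 336 [[0.6014 0.3129 0.059 ]]
147 295 336 [[0.5942 0.3112 0.059 ]]
153 295 337 [[0.5871 0.3089 0.059 ]]
159 295 337 [[0.58   0.3072 0.059 ]]
165 296 337 [[0.573 0.305 0.059]]Traceback (most recent call last):
  File "<stdin>", line 9, in <module>
    return umr_minimum(a, axis, None, out, keepdims, initial, where)
ValueError: zero-size array to reduction operation minimum which has no identity
```

```bash
cat > g.py <<'E'
from kin import *
import sys
ya=.25; th=np.radians(20); a=np.array([np.cos(ya),np.sin(ya),0]); lat=np.array([a[1],-a[0],0])
z=a*np.sin(th)-np.array([0,0,np.cos(th)]); M=toolM(z,lat)
g=np.array([.582,.3075,.036]); G=g+.019*z
E
python3 - <<'E'
from g import *
print(G); st(); tgt(G-.10*z,M); tgt(G,M)
E
```

```text
[0.58829636 0.30910773 0.01814584]
{'clock': 8.7, 'qpos': [0.445, 0.064, 1.68, -0.081, 1.043, 1.814], 'position': [0.497, 0.285, 0.292], 'ee_rot': [-0.023, 0.977, 0.113, 0.179], 'contact_force': [-0.217, 0.269, 0.22], 'width': 0.085}
shift cm [-0.78 -0.05 18.99]
[[0.911, 0.229, 0.344], [0.212, -0.973, 0.086], [0.355, -0.006, -0.935]]
turn deg [ 0.08 -0.77 -1.13]
shift cm [-0.91 -0.07 28.99]
[[0.911, 0.229, 0.344], [0.212, -0.973, 0.086], [0.355, -0.006, -0.935]]
turn deg [ 0.08 -0.77 -1.13]
```

Nicely lined up; approach along the tool axis.

Emit:
{"api": "servo_tool", "payload": {
  "deltas": [-0.2,0,2.5,0,-0.4,-0.6,-0.3,0,4.5,0,-0.4,-0.6,-0.2,0,4.5,0,0,0,0,0,4,0,0,0,0,0,2.5,0,0,0,0,0,0,0,0,0]
}}

```text
clock: 9.3
position: [0.5526, 0.2914, 0.1191]
ee_rot: [-0.02, 0.977, 0.119, 0.174]
contact_force: [-1.2, -0.0, -0.1]
width: 0.0853
```

Run:
```python
from g import *
snap('wrist','w7'); st(); tgt(G,M)
```

```text
{'clock': 9.35, 'qpos': [0.409, 0.285, 1.857, -0.098, 0.653, 1.805], 'position': [0.553, 0.292, 0.121], 'ee_rot': [-0.02, 0.977, 0.119, 0.175], 'contact_force': [-0.488, 0.025, 0.07], 'width': 0.085}
shift cm [ 0.05 -0.86 10.97]
[[0.91, 0.24, 0.337], [0.226, -0.971, 0.081], [0.347, 0.002, -0.938]]
turn deg [ 0.27 -0.3  -0.36]
```

View pics/w7.png

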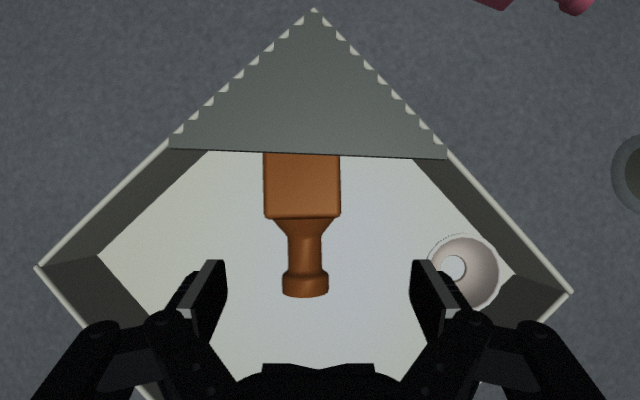

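Emit:
{"api": "servo_tool", "payload": {
  "deltas": [0,-0.4,2,0,0,-0.3,0,-0.4,3,0,0,0,0,0,3,0,0,0,0,0,1.5,0,0,0,0,0,0.5,0,0,0,0,0,0,0,0,0]
}}

```text
clock: 9.95
position: [0.5913, 0.3071, 0.0382]
ee_rot: [-0.022, 0.975, 0.119, 0.184]
contact_force: [0.3, -0.1, 0.1]
width: 0.0852
```

Run:
```python
from g import *
snap('wrist','w8'); st(); tgt(G,M)
```

```text
{'clock': 10.0, 'qpos': [0.409, 0.434, 1.882, -0.139, 0.46, 1.849], 'position': [0.592, 0.307, 0.039], 'ee_rot': [-0.022, 0.975, 0.119, 0.185], 'contact_force': [-0.031, -0.862, -0.041], 'width': 0.085}
shift cm [-1.01 -0.26  1.83]
[[0.903, 0.241, 0.355], [0.225, -0.971, 0.087], [0.366, 0.001, -0.931]]
turn deg [ 0.21 -1.44 -0.33]
```

View pics/w8.png

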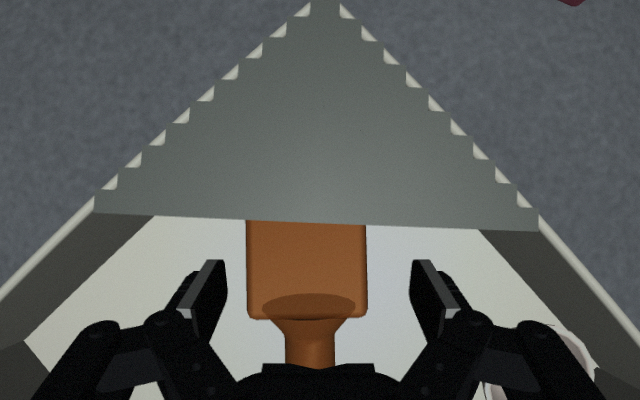

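Emit:
{"api": "servo_tool", "payload": {
  "deltas": [-0.5,-0.2,0.7,0,-0.7,0,-0.5,-0.2,0.8,0,-0.7,0,0,0,0.3,0,0,0,0,0,0,0,0,0]
}}

```text
clock: 10.4
position: [0.5883, 0.3114, 0.0209]
ee_rot: [-0.021, 0.977, 0.12, 0.174]
contact_force: [-0.6, 0.3, -0.6]
width: 0.0851
```

Run:
```python
from g import *
snap('wrist','w9'); st(); tgt(G,M)
```

```text
{'clock': 10.45, 'qpos': [0.415, 0.462, 1.883, -0.137, 0.452, 1.855], 'position': [0.588, 0.311, 0.021], 'ee_rot': [-0.021, 0.977, 0.12, 0.174], 'contact_force': [-0.25, 0.69, -0.719], 'width': 0.085}
shift cm [-0.15  0.22  0.25]
[[0.911, 0.241, 0.336], [0.226, -0.97, 0.083], [0.346, 0.0, -0.938]]
turn deg [ 0.15 -0.24 -0.34]
```

View pics/w9.png

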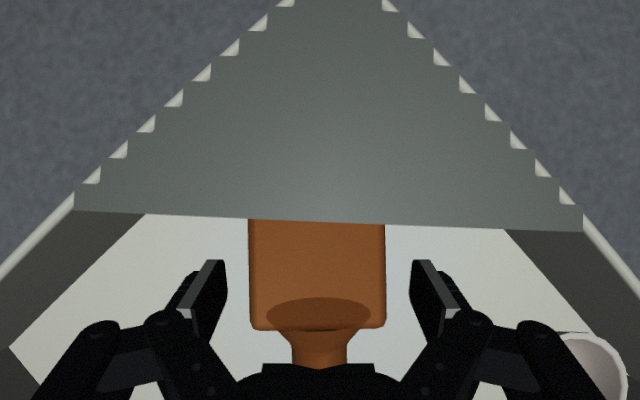

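Emit:
{"api": "servo_tool", "payload": {
  "deltas": [0,0,0.1,0,0,0,0,0,0,0,0,0,0,0,0,0,0,0,0,0,0,0,0,0,0,0,0,0,0,0],
  "jaw": 4.5,
  "grip_force": 70
}}

```text
clock: 10.95
position: [0.5887, 0.3116, 0.0205]
ee_rot: [-0.021, 0.977, 0.12, 0.175]
contact_force: [-0.2, -0.8, 0.3]
width: 0.0535
```

Run:
```python
from g import *
s=st(); tgt(s['position']+[0,0,.002],M);tgt(s['position']+[0,0,.002]-.066*a,M)
```

```text
{'clock': 10.95, 'qpos': [0.415, 0.463, 1.883, -0.137, 0.451, 1.855], 'position': [0.589, 0.312, 0.02], 'ee_rot': [-0.021, 0.977, 0.12, 0.175], 'contact_force': [-0.175, -0.842, 0.273], 'width': 0.053}
shift cm [ 0.07  0.   -0.19]
[[0.91, 0.241, 0.336], [0.226, -0.971, 0.083], [0.346, 0.0, -0.938]]
turn deg [ 0.14 -0.27 -0.35]
shift cm [-6.12  0.04 -2.47]
[[0.91, 0.241, 0.336], [0.226, -0.971, 0.083], [0.346, 0.0, -0.938]]
turn deg [ 0.14 -0.27 -0.35]
```

Emit:
{"api": "servo_tool", "payload": {
  "deltas": [0,0,-0.2,0,0,0,-0.5,0,-0.18,0,0,0,-1.0,0,-0.37,0,0,0,-1.0,0,-0.37,0,0,0]
}}

```text
clock: 11.35
position: [0.5598, 0.3039, 0.0206]
ee_rot: [-0.021, 0.977, 0.119, 0.173]
contact_force: [1.1, 0.3, -2.2]
width: 0.0536
```

Run:
```python
from g import *
s=st(); P0=np.array([.5887,.3116,.0225]); tgt(P0-.067*a,M)
```

```text
{'clock': 11.35, 'qpos': [0.424, 0.433, 1.943, -0.153, 0.426, 1.881], 'position': [0.56, 0.304, 0.021], 'ee_rot': [-0.021, 0.977, 0.119, 0.173], 'contact_force': [1.063, 0.345, -2.23], 'width': 0.054}
shift cm [-3.42 -0.   -1.45]
[[0.912, 0.24, 0.333], [0.226, -0.971, 0.081], [0.343, 0.001, -0.939]]
turn deg [ 0.2  -0.05 -0.38]
```

Emit:
{"api": "servo_tool", "payload": {
  "deltas": [-1.1,0,-0.45,0,0,0,-1.1,0,-0.45,0,0,0,-1.1,0,-0.45,0,0,0,-0.3,0,-0.1,0,0,0,0,0,0,0,0,0]
}}

```text
clock: 11.85
position: [0.5139, 0.2922, 0.0213]
ee_rot: [-0.02, 0.978, 0.12, 0.171]
contact_force: [0.2, -0.1, -3.1]
width: 0.0535
```

Run:
```python
from g import *
s=st(); snap('wrist','w10'); tgt(s['position']+[0,0,.25],M)
```

```text
{'clock': 11.85, 'qpos': [0.442, 0.384, 2.036, -0.182, 0.388, 1.925], 'position': [0.514, 0.292, 0.021], 'ee_rot': [-0.02, 0.978, 0.12, 0.171], 'contact_force': [0.165, -0.097, -3.077], 'width': 0.054}
shift cm [  8.43   0.05 -23.54]
[[0.913, 0.241, 0.329], [0.227, -0.971, 0.08], [0.338, 0.002, -0.941]]
turn deg [ 0.23  0.23 -0.32]
```

View pics/w10.png

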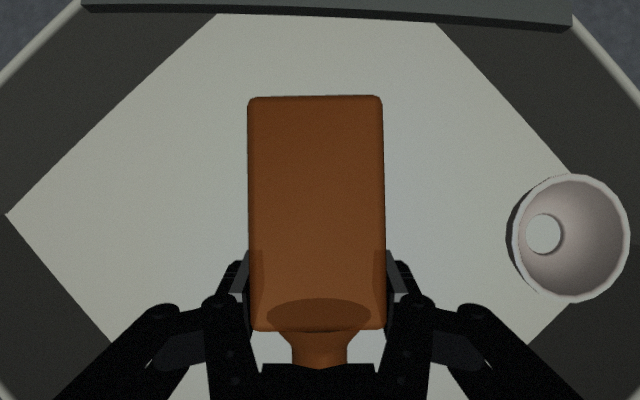

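Emit:
{"api": "servo_tool", "payload": {
  "deltas": [0.4,0,-1,0,0,0,1.0,0,-2.7,0,0,0,1.4,0,-3.8,0,0,0,1.4,0,-3.8,0,0,0,1.4,0,-3.8,0,0,0,1.4,0,-3.8,0,0,0,1.0,0,-3,0,0,0,0,0,0,0,0,0]
}}

```text
clock: 12.7
position: [0.5189, 0.2945, 0.2694]
ee_rot: [-0.022, 0.977, 0.12, 0.173]
contact_force: [0.8, 1.3, -2.7]
width: 0.0532
```

```bash
cat > plan.py <<'E'
from g import *
np.set_printoptions(precision=3,suppress=True)
pan=np.array([.555,-.288,.072])
def final(yaw,el=np.radians(20.3),h=.1):
    b=np.array([np.cos(yaw),np.sin(yaw),0]); zt=b*np.cos(el)-np.array([0,0,np.sin(el)])
    return np.array([*pan[:2],.144+h])+.0115*b, toolM(zt,-np.array([b[1],-b[0],0]))
E
python3 - <<'E'
from plan import *
s=st(); q0=np.array(s['qpos'])
for yd in (90,100,110,120):
    x,F=final(np.radians(yd)); 
    for qf in iks(x,F,10): print(yd,qf,np.degrees(np.abs(qf-q0)).max(),elbow(qf)[1])
yd=100; x,F=final(np.radians(yd)); sols=iks(x,F,10); qf=min(sols,key=lambda q:np.abs(q-q0).max())
prev=None
for k in np.linspace(0,1,9):
    X,T=fk(q0+(qf-q0)*k); bot=X-T@np.array([0,0,.0]); 
    print(k,X,'axis dir s',(-T[:,0]*np.cos(np.radians(20.3))-T[:,2]*np.sin(np.radians(20.3))), elbow(q0+(qf-q0)*k)[1])
E
```

```text
{'clock': 12.7, 'qpos': [0.44, 0.118, 1.672, -0.078, 1.009, 1.797], 'position': [0.519, 0.294, 0.269], 'ee_rot': [-0.022, 0.977, 0.12, 0.173], 'contact_force': [0.758, 1.274, -2.706], 'width': 0.053}
90 [-0.928  0.818  1.105  0.765  2.196  2.337] 78.40274259735507 [ 0.555 -0.626  0.373]
100 [-0.871  0.874  0.98   0.699  2.321  2.29 ] 75.192244986804 [ 0.614 -0.621  0.373]
110 [-0.811  0.925  0.864  0.619  2.441  2.22 ] 82.04187392535094 [ 0.671 -0.605  0.373]
120 [-0.751  0.971  0.761  0.513  2.55   2.114] 88.2767019213616 [ 0.724 -0.581  0.373]
0.0 [0.521 0.295 0.27 ] axis dir s [-0.97  -0.242  0.004] [0.397 0.264 0.62 ]
0.125 [0.549 0.235 0.24 ] axis dir s [-0.981 -0.001  0.194] [0.49  0.211 0.607]
0.25 [0.569 0.176 0.218] axis dir s [-0.901  0.204  0.383] [0.574 0.135 0.588]
0.375 [0.585 0.118 0.206] axis dir s [-0.753  0.345  0.561] [0.643 0.036 0.564]
0.5 [0.596 0.057 0.202] axis dir s [-0.567  0.408  0.716] [ 0.691 -0.08   0.535]
0.625 [ 0.604 -0.012  0.206] axis dir s [-0.375  0.39   0.841] [ 0.715 -0.21   0.501]
0.75 [ 0.602 -0.091  0.216] axis dir s [-0.205  0.303  0.931] [ 0.711 -0.348  0.463]
0.875 [ 0.588 -0.18   0.23 ] axis dir s [-0.076  0.165  0.983] [ 0.677 -0.487  0.42 ]
1.0 [ 0.553 -0.277  0.244] axis dir s [-0.  0.  1.] [ 0.614 -0.621  0.373]
```

```bash
cat >> plan.py <<'E'
def plan(N,n,yd=100,h=.2,zb=0.0,dec=1):
    s=st(); q0=np.array(s['qpos']); x,F=final(np.radians(yd),h=h); qf,e=ik(x,F,np.clip(np.array([-.87,.87,.98,.7,2.3,2.29]),lo,hi))
    print('qf',qf,e)
    X0,T0=np.array(s['position']),fk(q0)[1]; X,T=X0,T0; out=[];qq=q0
    w=np.linspace(0,1,N+1)
    for k in w[1:n+1]:
        Xn=X0+(x-X0)*k+np.array([0,0,4*zb*k*(1-k)]); Tn=fk(q0+(qf-q0)*k)[1]
        qn,e=ik(Xn,Tn,qq); 
        if e>2e-3: print('IK',e)
        if np.abs(qn-qq).max()>.21: print('fast',np.abs(qn-qq))
        qq=qn
        row=np.r_[(Xn-X)@T*100,np.degrees(Rot.from_matrix(T.T@Tn).as_rotvec())]; row=np.round(row,dec); out.append(row)
        # integrate rounded
        X=X+T@row[:3]/100; T=T@Rot.from_rotvec(np.radians(row[3:])).as_matrix()
    print(np.array2string(np.array(out),separator=', ',max_line_width=70)); print('end',X,qq)
E
python3 - <<'E'
from plan import *
plan(26,26,zb=.06)
E
```

```text
{'clock': 12.7, 'qpos': [0.44, 0.118, 1.672, -0.078, 1.009, 1.797], 'position': [0.519, 0.294, 0.269], 'ee_rot': [-0.022, 0.977, 0.12, 0.173], 'contact_force': [0.758, 1.274, -2.706], 'width': 0.053}
qf [-0.871  0.814  0.861  0.832  2.451  2.471] 1.2713163854982668e-11
[[ 0. ,  2.2, -1.2,  0.1, -3.2,  5.3],
 [ 0.2,  2.1, -1.2,  0.2, -3.2,  5.2],
 [ 0.2,  2.2, -1.2,  0.3, -3.1,  5.1],
 [ 0.4,  2.1, -1.1,  0.4, -3.1,  5. ],
 [ 0.4,  2. , -1. ,  0.6, -3.1,  5. ],
 [ 0.6,  2.1, -1.1,  0.8, -3. ,  4.8],
 [ 0.7,  1.9, -1. ,  0.8, -3.1,  4.7],
 [ 0.8,  1.9, -1. ,  0.9, -3. ,  4.6],
 [ 0.9,  1.8, -1. ,  1.1, -3.1,  4.4],
 [ 1. ,  1.8, -1.1,  1.1, -3.1,  4.3],
 [ 1.1,  1.6, -1.1,  1.3, -3.1,  4.1],
 [ 1.2,  1.6, -1.1,  1.3, -3.1,  3.9],
 [ 1.2,  1.4, -1.1,  1.3, -3.1,  3.7],
 [ 1.3,  1.4, -1.2,  1.4, -3.1,  3.5],
 [ 1.4,  1.2, -1.2,  1.5, -3.1,  3.3],
 [ 1.4,  1.2, -1.3,  1.5, -3.2,  3.1],
 [ 1.4,  1.1, -1.3,  1.5, -3.1,  2.9],
 [ 1.4,  0.9, -1.3,  1.5, -3.2,  2.7],
 [ 1.5,  0.9, -1.4,  1.5, -3.1,  2.4],
 [ 1.4,  0.8, -1.5,  1.4, -3.1,  2.2],
 [ 1.5,  0.6, -1.5,  1.4, -3.1,  2. ],
 [ 1.5,  0.6, -1.6,  1.4, -3.1,  1.8],
 [ 1.4,  0.5, -1.6,  1.3, -3. ,  1.6],
 [ 1.4,  0.5, -1.7,  1.3, -2.9,  1.3],
 [ 1.5,  0.4, -1.7,  1.2, -2.9,  1.1],
 [ 1.4,  0.3, -1.8,  1.1, -2.8,  0.9]]
end [ 0.553 -0.277  0.344] [-0.871  0.814  0.861  0.832  2.451  2.471]
```

Emit:
{"api": "servo_tool", "payload": {
  "deltas": [0,2.2,-1.2,0.1,-3.2,5.2,0.2,2.2,-1.2,0.2,-3.2,5.2,0.2,2.2,-1.2,0.3,-3.2,5.1,0.4,2.1,-1.1,0.4,-3.1,5,0.4,2,-1.1,0.6,-3.1,5,0.6,2,-1,0.8,-3.1,4.8,0.7,1.9,-1,0.8,-3.1,4.7,0.8,1.9,-1,0.9,-3.1,4.6,0.9,1.8,-1,1.1,-3.1,4.4,1,1.8,-1.1,1.1,-3.1,4.3,1.1,1.6,-1.1,1.3,-3.1,4.1,1.2,1.6,-1.1,1.3,-3.1,3.9,1.2,1.4,-1.1,1.3,-3.1,3.7]
}}

```text
clock: 14.0
position: [0.5337, -0.0013, 0.3546]
ee_rot: [-0.158, 0.886, -0.384, -0.206]
contact_force: [-0.3, 0.4, -2.6]
width: 0.0532
```

Run:
```python
from plan import *
snap('wrist','w11')
plan(14,14,zb=.01)
```

```text
{'clock': 14.05, 'qpos': [-0.367, 0.358, 1.21, 0.354, 1.969, 2.104], 'position': [0.535, -0.007, 0.352], 'ee_rot': [-0.156, 0.884, -0.388, -0.207], 'contact_force': [1.815, -3.825, -3.773], 'width': 0.053}
qf [-0.871  0.814  0.861  0.832  2.451  2.471] 1.2713163854982668e-11
[[ 1.2,  1.1, -1.1,  1.4, -2.8,  2.6],
 [ 1.2,  1.1, -1.1,  1.4, -2.7,  2.5],
 [ 1.2,  1. , -1.1,  1.4, -2.8,  2.4],
 [ 1.2,  0.9, -1.2,  1.4, -2.7,  2.3],
 [ 1.2,  0.8, -1.3,  1.4, -2.8,  2.1],
 [ 1.2,  0.8, -1.3,  1.4, -2.7,  2.1],
 [ 1.3,  0.6, -1.3,  1.3, -2.8,  1.9],
 [ 1.1,  0.7, -1.4,  1.3, -2.7,  1.8],
 [ 1.2,  0.5, -1.4,  1.3, -2.8,  1.6],
 [ 1.2,  0.5, -1.5,  1.3, -2.7,  1.5],
 [ 1.1,  0.4, -1.6,  1.3, -2.7,  1.4],
 [ 1.1,  0.4, -1.5,  1.2, -2.6,  1.3],
 [ 1.1,  0.3, -1.6,  1.1, -2.7,  1.1],
 [ 1. ,  0.2, -1.7,  1.1, -2.6,  1. ]]
end [ 0.554 -0.277  0.344] [-0.871  0.814  0.861  0.832  2.451  2.471]
```

View pics/w11.png

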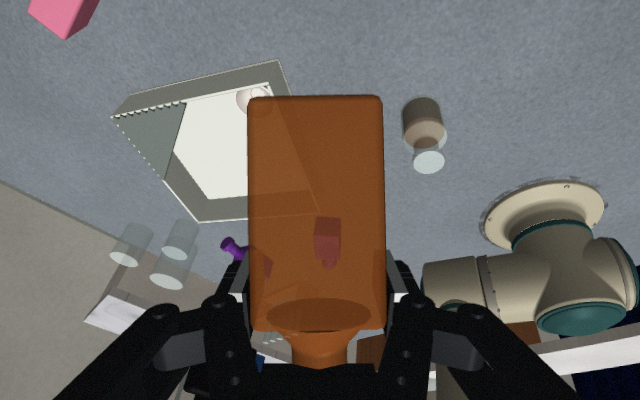

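Bottle firm in the grasp, same image position as before; jar still standing (425,135). Continue.

Emit:
{"api": "servo_tool", "payload": {
  "deltas": [1.2,1.1,-1.1,1.4,-2.8,2.6,1.2,1.1,-1.1,1.4,-2.8,2.5,1.2,1,-1.1,1.4,-2.8,2.4,1.2,0.9,-1.2,1.4,-2.8,2.3,1.2,0.8,-1.3,1.4,-2.8,2.1,1.2,0.8,-1.3,1.4,-2.8,2.1,1.2,0.7,-1.3,1.3,-2.8,1.9,1.2,0.6,-1.4,1.3,-2.8,1.8,1.2,0.5,-1.4,1.3,-2.8,1.6,1.2,0.5,-1.5,1.3,-2.7,1.5,1.1,0.4,-1.6,1.3,-2.7,1.4,1.1,0.4,-1.6,1.2,-2.7,1.2,0,0,0,0,0,0]
}}

```text
clock: 15.35
position: [0.5574, -0.2568, 0.323]
ee_rot: [-0.346, 0.647, -0.538, -0.414]
contact_force: [-0.6, -0.1, -4.5]
width: 0.0532
```

Run:
```python
from plan import *
s=st(); x,F=final(np.radians(100),h=.1); tgt(x,F); print(x); snap('top','t12')
```

```text
{'clock': 15.35, 'qpos': [-0.839, 0.766, 0.938, 0.745, 2.363, 2.401], 'position': [0.557, -0.257, 0.323], 'ee_rot': [-0.346, 0.647, -0.538, -0.414], 'contact_force': [-0.644, -0.15, -4.48], 'width': 0.053}
shift cm [7.96 0.81 1.59]
[[0.077, -0.983, -0.164], [-0.41, -0.181, 0.894], [-0.909, -0.002, -0.417]]
turn deg [ 0.35 -4.37  0.28]
[ 0.553 -0.277  0.244]
```

View pics/t12.png

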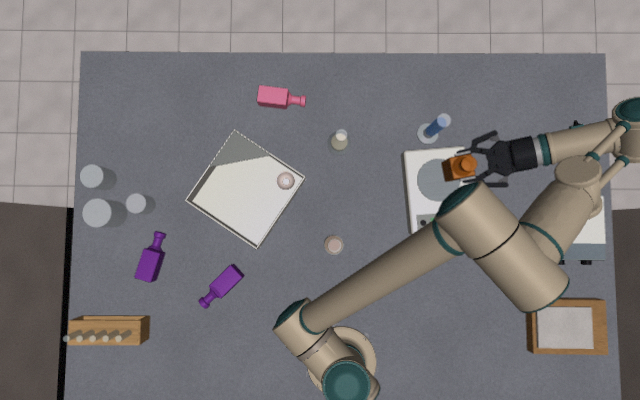

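Emit:
{"api": "servo_tool", "payload": {
  "deltas": [1.5,0.3,0.4,0.2,-1.5,0.1,3,0.3,0.4,0.2,-1.5,0.1,2.5,0.2,0.4,0,-1.4,0,1,0,0.2,0,0,0,0,0,0,0,0,0,0,0,0,0,0,0]
}}

```text
clock: 16.0
position: [0.5553, -0.2713, 0.2389]
ee_rot: [-0.367, 0.631, -0.526, -0.436]
contact_force: [-0.4, 0.5, -1.9]
width: 0.0534
```

Run:
```python
from plan import *
s=st(); x,F=final(np.radians(100),h=.01); tgt(x,F); print(x); snap('top','t13'); snap('scene','s13')
for n,b in (('t13',(100,240,380,520)),('s13',(150,300,140,300))):
    im=load(n)['im'][b[0]:b[1],b[2]:b[3],::-1]; cv2.imwrite(f'pics/{n}c.png',cv2.resize(im,None,fx=4,fy=4,interpolation=cv2.INTER_CUBIC))
```

```text
{'clock': 16.0, 'qpos': [-0.859, 0.859, 1.01, 0.696, 2.301, 2.279], 'position': [0.555, -0.271, 0.239], 'ee_rot': [-0.367, 0.631, -0.526, -0.436], 'contact_force': [-0.375, 0.473, -1.888], 'width': 0.053}
shift cm [8.12 0.37 2.53]
[[0.067, -0.984, -0.164], [-0.344, -0.177, 0.922], [-0.936, -0.005, -0.351]]
turn deg [ 0.09 -0.24  0.35]
[ 0.553 -0.277  0.154]
```

View pics/t13c.png

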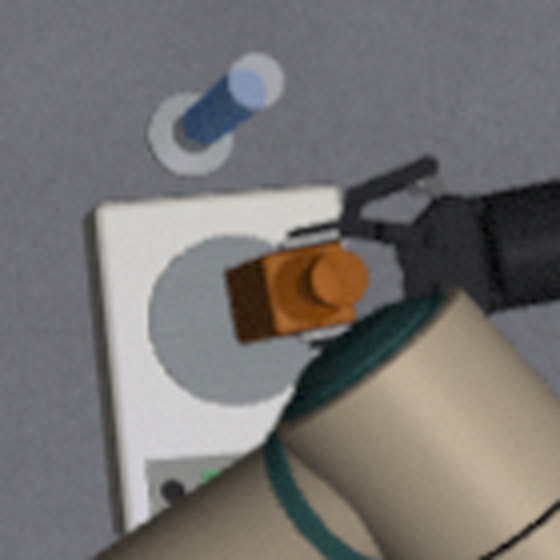

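View pics/s13c.png

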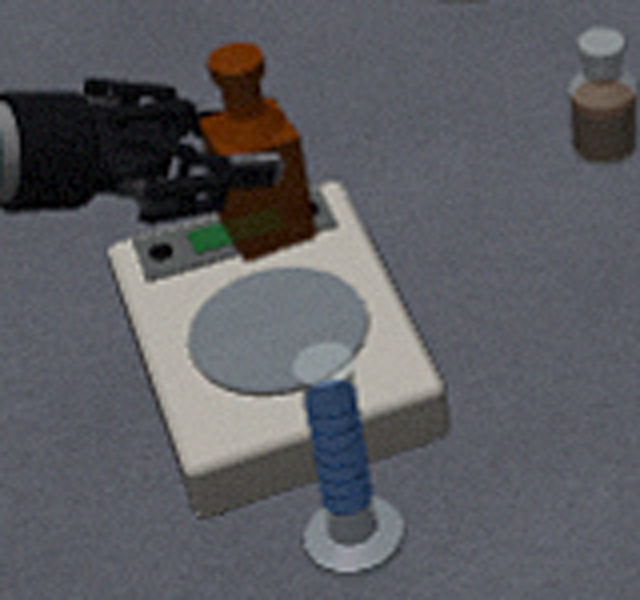

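Run:
```python
from plan import *
o=load('t13'); d=lambda x,y:[380+x/4-.4,100+y/4-.4]
print(onz(o,[d(340,275)],.317), 'bottom left edge',onz(o,[d(227,272),d(242,342)],.167),'shoulder corners(z .26)',onz(o,[d(265,258),d(278,335)],.26))
```

```text
[[ 0.556 -0.281  0.317]] bottom left edge [[ 0.579 -0.255  0.167]
 [ 0.529 -0.265  0.167]] shoulder corners(z .26) [[ 0.575 -0.253  0.26 ]
 [ 0.525 -0.261  0.26 ]]
```

Emit:
{"api": "servo_tool", "payload": {
  "deltas": [1.5,0.1,0.5,0,-0.1,0.1,2.5,0.1,0.8,0,-0.1,0.1,2.5,0.1,0.8,0,0,0,1.3,0,0.4,0,0,0,0,0,0,0,0,0,0,0,0,0,0,0]
}}

```text
clock: 16.7
position: [0.5548, -0.2758, 0.1581]
ee_rot: [-0.366, 0.635, -0.526, -0.432]
contact_force: [-0.1, -0.5, -2.6]
width: 0.0532
```

Run:
```python
from plan import *
s=st(); x,F=final(np.radians(100),h=.0); tgt(x,F); print(x); snap('top','t14');snap('scene','s14')
for n,b in (('t14',(100,240,380,520)),('s14',(150,300,140,300))):
    im=load(n)['im'][b[0]:b[1],b[2]:b[3],::-1]; cv2.imwrite(f'pics/{n}c.png',cv2.resize(im,None,fx=4,fy=4,interpolation=cv2.INTER_CUBIC))
```

```text
{'clock': 16.7, 'qpos': [-0.863, 0.926, 1.064, 0.626, 2.2, 2.171], 'position': [0.555, -0.276, 0.158], 'ee_rot': [-0.366, 0.635, -0.526, -0.432], 'contact_force': [-0.099, -0.51, -2.579], 'width': 0.053}
shift cm [1.33 0.21 0.46]
[[0.073, -0.984, -0.163], [-0.352, -0.178, 0.919], [-0.933, -0.01, -0.359]]
turn deg [ 0.03 -0.76  0.63]
[ 0.553 -0.277  0.144]
```

View pics/t14c.png

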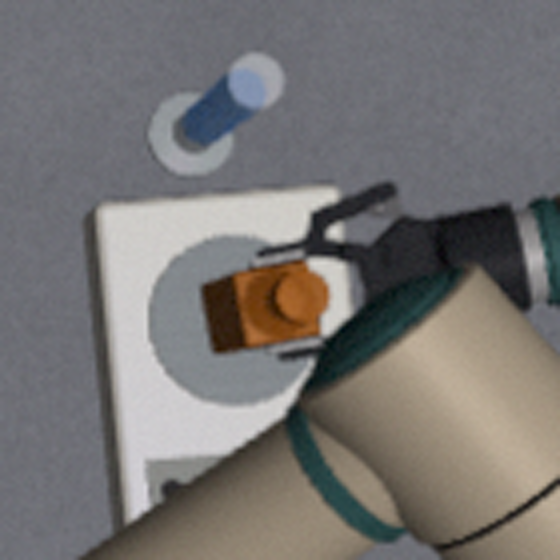

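View pics/s14c.png

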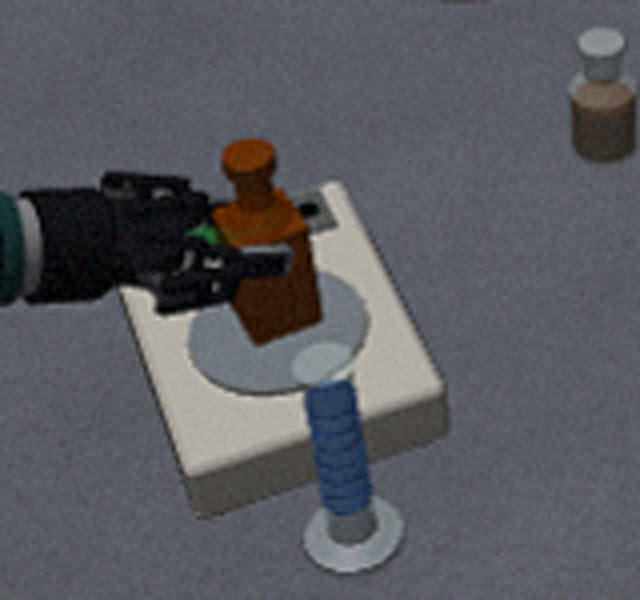

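Emit:
{"api": "servo_tool", "payload": {
  "deltas": [0.4,0.1,0.15,0,-0.4,0.3,0.3,0,0.1,0,-0.3,0.3,0.2,0,0.1,0,0,0,0,0,0,0,0,0]
}}

```text
clock: 17.2
position: [0.5543, -0.2764, 0.1503]
ee_rot: [-0.367, 0.63, -0.528, -0.436]
contact_force: [-0.2, -0.0, -2.8]
width: 0.0533
```

Run:
```python
from plan import *
s=st(); x,F=final(np.radians(100),h=.0); tgt(x,F)
```

```text
{'clock': 17.2, 'qpos': [-0.865, 0.936, 1.067, 0.625, 2.195, 2.171], 'position': [0.554, -0.276, 0.15], 'ee_rot': [-0.367, 0.63, -0.528, -0.436], 'contact_force': [-0.175, -0.035, -2.755], 'width': 0.053}
shift cm [0.59 0.14 0.22]
[[0.064, -0.985, -0.162], [-0.346, -0.174, 0.922], [-0.936, -0.003, -0.352]]
turn deg [-0.02 -0.28  0.16]
```

Emit:
{"api": "servo_tool", "payload": {
  "deltas": [0.2,0,0.08,0,-0.2,0.1,0.1,0,0.04,0,0,0,0.1,0,0.04,0,0,0,0,0,0,0,0,0]
}}

```text
clock: 17.6
position: [0.5544, -0.2763, 0.1458]
ee_rot: [-0.367, 0.629, -0.527, -0.437]
contact_force: [-0.2, -0.6, -3.1]
width: 0.0531
```

Emit:
{"api": "servo_tool", "payload": {
  "deltas": [0.1,0,0.04,0,0,0,0.1,0,0.04,0,0,0]
}}

```text
clock: 17.8
position: [0.5543, -0.2763, 0.1448]
ee_rot: [-0.368, 0.629, -0.527, -0.437]
contact_force: [0.7, -2.0, 2.8]
width: 0.053
```

Emit:
{"api": "servo_tool", "payload": {
  "deltas": [0,0,0,0,0,0,0,0,0,0,0,0]
}}

```text
clock: 18.0
position: [0.5543, -0.2764, 0.1448]
ee_rot: [-0.368, 0.629, -0.527, -0.437]
contact_force: [-0.6, -0.4, -2.5]
width: 0.0533
```

Run:
```python
from plan import *
s=st(); x,F=final(np.radians(100),h=.0); tgt(x,F); snap('wrist','w15'); snap('top','t15')
im=load('t15')['im'][100:240,380:520,::-1]; cv2.imwrite('pics/t15c.png',cv2.resize(im,None,fx=4,fy=4,interpolation=cv2.INTER_CUBIC))
```

```text
{'clock': 18.0, 'qpos': [-0.865, 0.943, 1.07, 0.624, 2.191, 2.166], 'position': [0.554, -0.276, 0.145], 'ee_rot': [-0.368, 0.629, -0.527, -0.437], 'contact_force': [-0.605, -0.422, -2.496], 'width': 0.053}
shift cm [0.08 0.14 0.03]
[[0.063, -0.985, -0.162], [-0.342, -0.174, 0.924], [-0.938, -0.003, -0.348]]
turn deg [-0.04 -0.04  0.15]
```

View pics/w15.png

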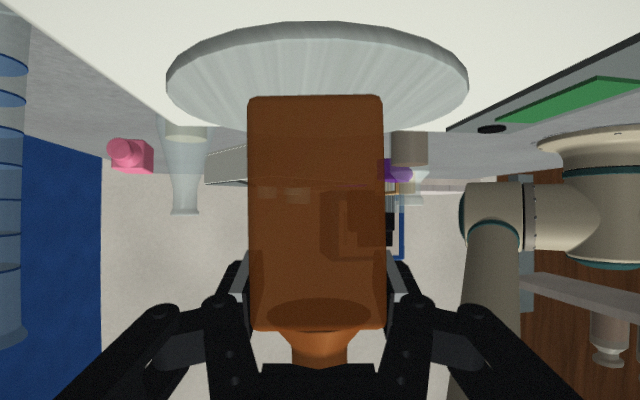

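View pics/t15c.png

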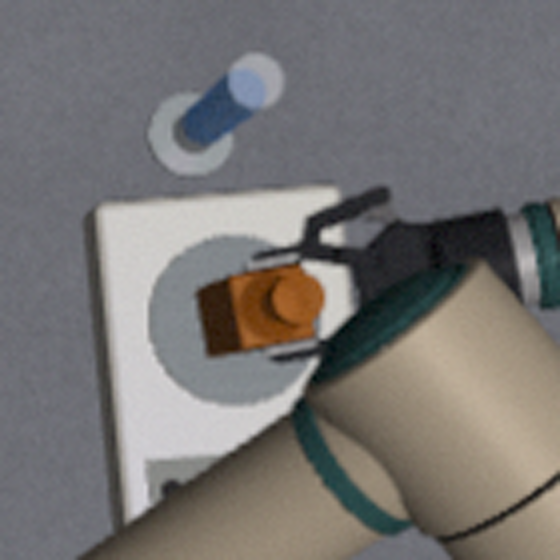

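Emit:
{"api": "servo_tool", "payload": {
  "deltas": [0.05,0,0.02,0,0,0,0.05,0,0.02,0,0,0]
}}

```text
clock: 18.3
position: [0.5543, -0.2764, 0.1448]
ee_rot: [-0.368, 0.629, -0.526, -0.437]
contact_force: [0.0, -0.0, 1.1]
width: 0.0533
```

Emit:
{"api": "servo_tool", "payload": {
  "deltas": [0.05,0,0.02,0,0,0,0,0,0,0,0,0]
}}

```text
clock: 18.5
position: [0.5542, -0.2765, 0.1448]
ee_rot: [-0.369, 0.63, -0.526, -0.437]
contact_force: [2.2, 0.4, -0.4]
width: 0.0533
```

Emit:
{"api": "servo_tool", "payload": {
  "deltas": [0.05,0,0.02,0,0,0,0,0,0,0,0,0],
  "jaw": 5.8,
  "grip_force": 20
}}

```text
clock: 18.7
position: [0.5541, -0.2761, 0.1444]
ee_rot: [-0.369, 0.629, -0.526, -0.437]
contact_force: [-0.1, 0.4, 0.5]
width: 0.0581
```

Emit:
{"api": "servo_tool", "payload": {
  "deltas": [0,0,0,0,0,0,0,0,0,0,0,0,0,0,0,0,0,0],
  "jaw": 8.5
}}

```text
clock: 19.0
position: [0.554, -0.2757, 0.1445]
ee_rot: [-0.369, 0.629, -0.526, -0.438]
contact_force: [0.9, 0.6, 0.1]
width: 0.0848
```

Run:
```python
from plan import *
s=st(); snap('wrist','w16'); snap('scene','s16')
im=load('s16')['im'][150:300,140:300,::-1]; cv2.imwrite('pics/s16c.png',cv2.resize(im,None,fx=4,fy=4,interpolation=cv2.INTER_CUBIC))
```

```text
{'clock': 19.0, 'qpos': [-0.865, 0.945, 1.071, 0.625, 2.192, 2.164], 'position': [0.554, -0.276, 0.145], 'ee_rot': [-0.369, 0.629, -0.526, -0.438], 'contact_force': [0.865, 0.604, 0.091], 'width': 0.085}
```

View pics/w16.png

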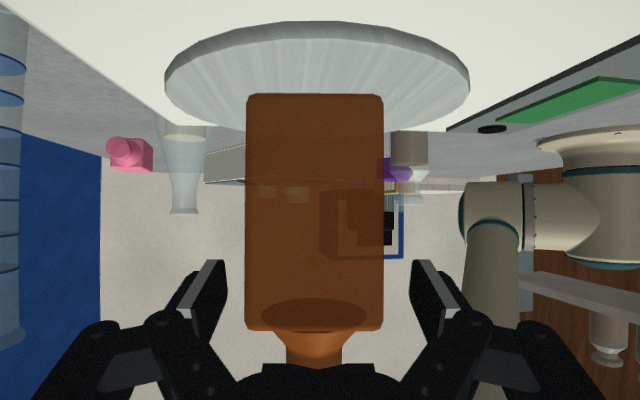

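View pics/s16c.png

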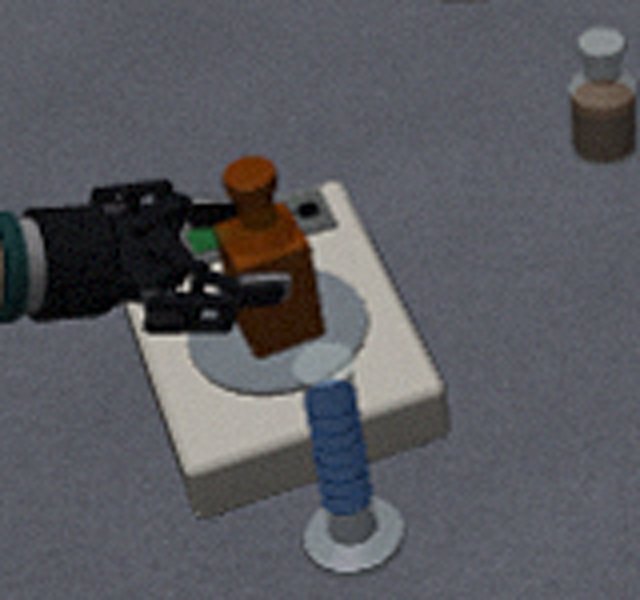

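Emit:
{"api": "servo_tool", "payload": {
  "deltas": [0,0,-1,0,0,0,0,0,-2,0,0,0,0,0,-3,0,0,0,0,0,-3,0,0,0,0,0,-2,0,0,0,0,0,-1,0,0,0,0,0,0,0,0,0]
}}

```text
clock: 19.8
position: [0.5733, -0.393, 0.1885]
ee_rot: [-0.368, 0.63, -0.525, -0.438]
contact_force: [0.5, -0.4, 0.6]
width: 0.0852
```

Run:
```python
from plan import *
s=st(); snap('top','t17'); snap('scene','s17'); snap('wrist','w17')
im=load('t17')['im'][100:240,330:520,::-1]; cv2.imwrite('pics/t17c.png',cv2.resize(im,None,fx=4,fy=4,interpolation=cv2.INTER_CUBIC))
```

```text
{'clock': 19.8, 'qpos': [-0.928, 1.08, 0.633, 0.742, 2.467, 2.361], 'position': [0.573, -0.393, 0.189], 'ee_rot': [-0.368, 0.63, -0.525, -0.438], 'contact_force': [0.492, -0.375, 0.623], 'width': 0.085}
```

View pics/t17c.png

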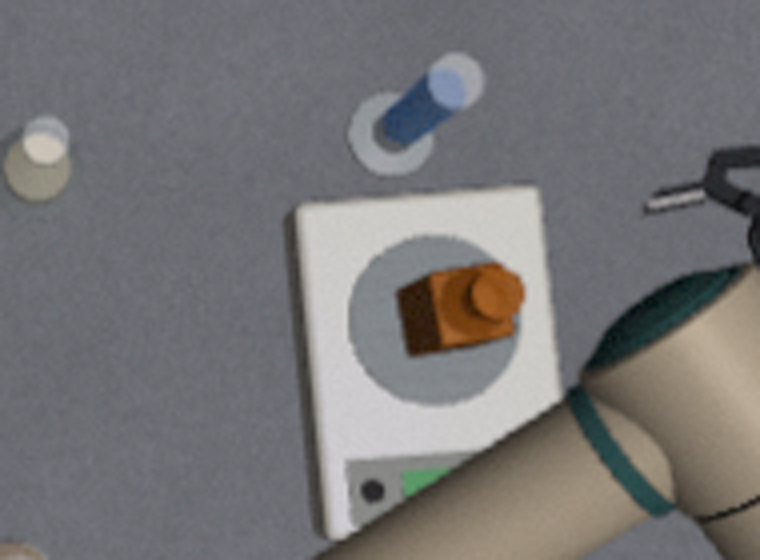

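View pics/s17.png

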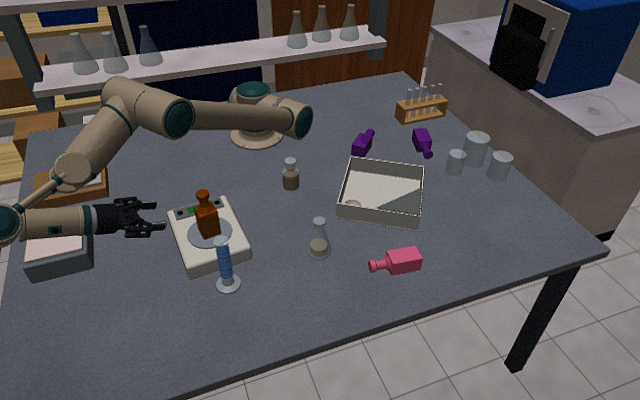

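View pics/w17.png

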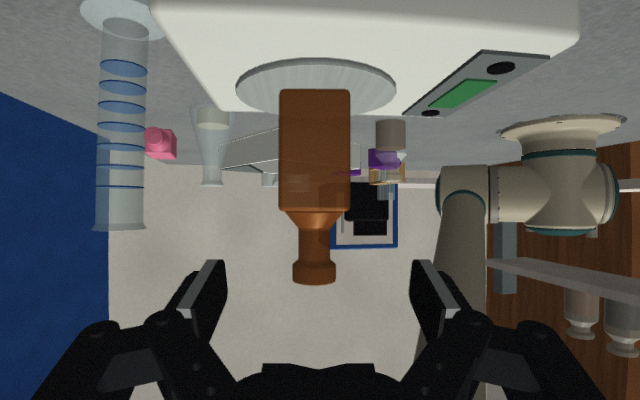

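Run:
```python
from plan import *
o=load('t17'); d=lambda x,y:[330+x/4-.4,100+y/4-.4]
print('stopper',onz(o,[d(497,292)],.222),'left bottom edge',onz(o,[d(398,290),d(409,356)],.072),'upper left',onz(o,[d(434,275),d(444,347)],.165),'pan',pan)
print('flask',onz(o,[d(38,165)],.01),'cyl',onz(o,[d(391,134)],.01));
```

```text
stopper [[ 0.558 -0.286  0.222]] left bottom edge [[ 0.578 -0.26   0.072]
 [ 0.528 -0.268  0.072]] upper left [[ 0.577 -0.261  0.165]
 [ 0.526 -0.267  0.165]] pan [ 0.555 -0.288  0.072]
flask [[0.684 0.008 0.01 ]] cyl [[ 0.711 -0.273  0.01 ]]
```

```bash
python3 -c "
from h import *
st(); print(manip.sign_off())"
```

```text
{'clock': 19.95, 'qpos': [-0.926, 1.078, 0.638, 0.742, 2.465, 2.36], 'position': [0.573, -0.391, 0.188], 'ee_rot': [-0.368, 0.629, -0.525, -0.439], 'contact_force': [-0.415, -0.101, -0.181], 'width': 0.085}
the job is handed in; nothing more can be done
None
```

The bottle is standing upright, stopper up, in the middle of the balance pan, and the job was handed in at about 20 s of the 64 s allowed. I first lifted the jar out by its stopper and stood it on the bench at about (0.36, 0.03). I then gripped the amber bottle by its body, drew it about 77 mm out from under the plate, lifted and turned it, lowered it onto the pan until it was supported, let go and backed off about 12 cm.

- **Bottle:** the last pictures put it within about 3 mm of the pan's centre, with its top and bottom edges lined up in the top view.
- **Jar, flask and cylinder:** the jar stands upright on the bench. The flask and cylinder are at the same image positions as at the start.
- **Dish:** it still shows in its corner of the bin in the last overall picture. I did not measure it again after the bottle came out.
- **Contact:** the gripper is open, touching nothing, and the wrist force reads about zero.
- **Disagreement:** the wrist force was noisy as the bottle touched down, swinging from +2.8 to −2.5 N. I let go only once the tool height stopped falling.

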